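# Find and mark the balance point of a loaded rotator carrier

### The job

The tube carrier for the rotator has been loaded with unequal tubes, so find where it balances: lay it squarely across the top edge of the little balancing stand with one end down on the bench, and work it along over the edge until it tips level and stays balanced on its own, let go. Then take the hub clip with the tall square stub from the sloping rack and set it astride the carrier bar, fully down and right above the edge, to mark the balance point, leaving the carrier balanced with nothing holding it. Leave the spare clip and everything else on the bench where it is.

Things in the scene. Friction and masses are not known exactly. Their poses are not given: they have to be found in the camera images.
- carrier: Tube carrier, 0.2 kg, 204 mm long: aluminium bar 24 wide, 16 tall, bare over its middle 140 mm, a white yoke at each end (foot 17 mm below the bar's underside, top near level with it) and through it, across the bar, a brown tube with blue cap 114 mm long. Origin: middle of the bar's underside; x along bar, y along tubes. Balance point unseen: up to 24 mm either way along x from the origin.
- end_a (a point): Foot of the carrier's yoke at the -x end: on its flat underside, 100 mm from the carrier's middle, 17 mm below the bar's underside. The carrier starts standing on its two yokes on the bench, on the opposite side from the rack.
- end_b (a point): The same at the carrier's +x end.
- stand: Balancing stand, fixed: dark base plate 90 x 100 mm, 8 mm thick, with an upright aluminium blade in its middle, topped by a black rubber strip, 14 mm thick (x), 70 mm wide (y). Origin: middle of the underside. y runs along the blade's edge, x squarely across it, the way the carrier has to lie.
- stand_top (a point): Middle of the rubber strip's flat top, the edge, 36 mm above the bench. It is 14 mm wide and gives a degree or so, so a rocking carrier settles in 2 to 4 s. A carrier whose balance point is above it stays level by itself, otherwise its heavier end drops to the bench.
- rack: Sloping white rack, fixed, 110 x 160 mm on the bench, its face tilted 30 degrees, looking up and to the right. Along it runs a level aluminium rail (section as the carrier bar) with two clips astride. Origin: middle of the underside; y along the rail, -x the way the face looks. Middle of the rail's upper face: x -18, z 60 mm; that face leans 30 degrees towards -x.
- clip: Hub clip, 60 g: steel saddle 37 mm (x) by 30 mm (y), black stub 16 mm square on top. Origin: middle of the seat face that rests on the bar. z up along the stub, y along the bar. Plate z 0 to 8, stub z 8 to 52 mm; legs reach 12 mm below the seat, 28 mm apart inside (2 mm play each side of the bar); fits either way round. Starts astride the rail, its z leaning 30 degrees.
- spare: The other clip on the rail, not wanted: saddle 37 x 24 mm with a low round knob (26 mm across, 20 mm tall in all). Origin and axes as for the hub clip; 60 to 84 mm from it along the rail, on either side.
- bottle: Bystander: amber reagent bottle, 60 mm across, 115 mm tall. Origin: middle of its underside. Leave it alone.
- jar: Bystander: small white screw-top jar, 38 mm across, 55 mm tall, standing close beside the blade's left end. Origin: middle of its underside. Leave it alone.
- tipbox: Bystander: white pipette-tip box with a clear lid, 80 x 120 x 59 mm. Origin: middle of its underside. Leave it alone.
- tuberack: Bystander: low navy block with small capped tubes in it, 75 x 105 x 40 mm, nearest the robot. Origin: middle of its underside. Leave it alone.
- beaker: Bystander: small clear plastic beaker, empty, 52 mm across, 60 mm tall. Origin: middle of its underside. Leave it alone.
Not all that is in view belongs to the job. What is shaped like the clip but blue or purple is not meant.

How it is judged (in metres and radians):
On the way, in this order (a step that is already met when the one before it is completed fails the run):
1. the carrier lies across the stand's edge with one end down on the bench (contact force between carrier and stand above 0.3 N and angle between carrier's own z axis and vertical above 0.1 rad and height (world z) of any of end_a, end_b below 0.006 m), for 0.2 s.
2. the carrier has tipped level and stays balanced on the edge, let go, with no clip on it yet (angle between carrier's own z axis and vertical below 0.06 rad and height (world z) of each of end_a, end_b above 0.011 m and height (world z) of carrier below 0.042 m and contact force between carrier and stand above 0.8 N and contact force between the fingers and carrier below 0.05 N and angle between the x axis of carrier and the x axis of stand, either way round below 0.3 rad and linear speed of carrier below 0.02 m/s and distance between clip and carrier above 0.06 m), for 0.4 s.
At the end, for the whole second after the job is handed in: Carrier level (3.4 deg), at rest on the stand's edge alone, ends clear of the bench, within 17 deg of square; hub clip upright astride its bar, seated within 2.5 mm, its middle within 7 mm of the edge's middle across the edge; nothing held; bystanders and spare clip within 25 mm of where they stood (angle between carrier's own z axis and vertical below 0.06 rad and height (world z) of each of end_a, end_b above 0.011 m and height (world z) of carrier below 0.042 m and contact force between carrier and stand above 0.8 N and contact force between the fingers and carrier below 0.05 N and angle between the x axis of carrier and the x axis of stand, either way round below 0.3 rad and linear speed of each of carrier, clip below 0.02 m/s and z of clip in the frame of carrier between 0.0135 and 0.0185 m and y of clip in the frame of carrier between -0.004 and 0.004 m and x of clip in the frame of stand between -0.007 and 0.007 m and angle between the y axis of clip and the x axis of carrier, either way round below 0.15 rad and angle between the z axis of clip and the z axis of carrier, either way round below 0.08 rad and angle between clip's own z axis and vertical below 0.15 rad and contact force between the fingers and clip below 0.05 N); the robot touches nothing.
It fails at once if a bystander or the spare clip shoved more than 25 mm (distance of any of bottle, jar, tipbox, tuberack, beaker, spare from where it was at the start of the episode above 0.025 m).
It also fails if it takes over 64 s, if anything falls off the work surface, if the arm or the gripper's body presses on something with over 40 N, if the wrist force passes 120 N, or if a joint passes its speed limit or range.

### The arm

A 7-joint arm with a two-finger parallel gripper is mounted at the origin on the work surface. World frame = base frame: x ahead of the robot, y to its left, z up, the work surface at z = 0. Lengths are in mm, angles in degrees, forces in N, time in s.
With the tool pointing down it reaches from about 425 to 825 mm from the base axis. Payload 3.6 kg.
Tool frame: the origin (TCP) lies at the very end of the fingers, on their centre line; the grasp point (between the pads) lies 19 mm behind it; x points along the fingers, y is the direction in which the jaws open and shut, and the axes are right-handed (so a half turn about x gives the same grasp; the last joint's range is limited). The gripper opens to 85 mm and grips with 20 to 120 N. Pads are 22 mm wide; open, the fingers measure 114 mm over their backs; the gripper's body (76 mm by 85 mm) begins 54 mm behind the grasp point. The pads swing forward as they close: fully open they stand 13 mm farther back than shut.
Start: joints at [72.164, 35.231, -0.722, 81.555, 0.464, 63.22, -2.315], TCP at [182.64, -623.783, 231.297] pointing down, gripper open.
Joint ranges: [-178.69, 178.69], [-17.37, 117.87], [-77.05, 75.6], [15.02, 138.74], [-78.02, 258.01], [0.78, 113.62], [-162.83, 162.83]. Speed limits (degrees/s): [159.86, 159.86, 180, 180, 180, 180, 180].

### API

Orientations are given as [roll, pitch, yaw] about the fixed x, y, z axes, in that order (R = Rz(yaw) Ry(pitch) Rx(roll)).
In Python, from rig import robot, camera gives the robot as it stands.
- The arm moves only by the shell command python3 -m crank 'ROWS' [FORCE]. ROWS is JSON, a list of rows, each a list of 5 numbers: the shift along the tool's x, y, z in mm, then the turn about the tool's x in degrees, then the opening in per cent of the stroke, from 0 (shut) to 100 (fully open). In form: [[dx, dy, dz, twist, jaw], ...]. A call has exactly 10 rows; each row shifts and turns the pose as measured when the row begins, along the tool's axes as they then stand; what a row does not reach is not made up. A row lasts 1/8 s, in which the tool goes at most 62.5 mm and 10.7 degrees, less where a joint would pass 70% of its speed; a pose out of reach is approached as far as the arm can. A call with a gripper value outside its range is refused whole. The fingers move at their own pace and stop on an object; FORCE is the grip in N (left out, the last holds). Time passes only in rows, so rows that do not move let the fingers close, or fill a call up. It gives the time, the measured TCP pose, the force and the opening at its end, in the units of the state.
- robot.get_obs(): the state, without advancing time (a new reading comes with each control period).
- camera(name): name is "scene" or "top"; returns a dict with "color" (400x640x3 uint8, red, green, blue), "intrinsics" (3x3 intrinsics, pixels), "cam_to_world" (4x4, takes a point from camera to world coordinates). Camera axes: x right, y down, z forward; pixel columns grow to the right and rows downward; lengths in mm; the calibration is good to about 2 mm. A picture is of the moment at which its call begins. There is no depth.
- robot.close_job(): hands the job in, once; it reports no verdict.
The state is a dict: "clock": time; "joint_positions": joint angles; "dq": joint speeds; "joint_torque": joint torques, N m; "eef_pos": TCP position; "ee_rot": TCP orientation; "wrist_force": force on the tool from outside, world axes, zero at the start; "torque": the same for the moment, N m; "finger_gap": opening from 0.0 (shut) to 1.0 (fully open).
Only numpy, scipy, OpenCV 4.12 (cv2) and the standard library are available. Lean on these libraries where they do the work, as an engineer would, in place of code of your own. Each camera call takes 0.05 s, during which the arm holds its last target.

## Working session

There is one attempt and no reset: what is moved stays moved. The work goes in short steps, Python scripts to look and compute and a shell command to move; the robot and the scene stay as the last step left them, time stands still between calls to the robot, and variables do not carry over. Pictures are saved under pics/ and viewed, and the job is handed in when it is done.

```bash
ls; mkdir -p pics; python3 - <<'E'
from rig import robot,camera
import cv2,numpy as np
o=robot.get_obs();print({k:np.round(v,3).tolist() for k,v in o.items()})
for n in("scene","top"):
    c=camera(n);cv2.imwrite(f"pics/{n}0.png",c["color"][:,:,::-1]);print(n,np.round(c["intrinsics"],1).tolist(),np.round(c["cam_to_world"],4).tolist())
E
```

```text
pics
{'clock': 0.0, 'joint_positions': [72.165, 35.29, -0.723, 81.642, 0.463, 63.218, -2.316], 'dq': [-0.002, 0.032, 0.033, 0.023, -0.035, 0.021, -0.043], 'joint_torque': [-0.0, -46.921, 0.259, -17.103, 0.01, 0.01, -0.0], 'eef_pos': [182.414, -623.079, 230.128], 'ee_rot': [-89.753, 89.852, 106.565], 'wrist_force': [-1.218, -0.618, -0.631], 'torque': [0.049, -0.031, 0.015], 'finger_gap': 1.0}
scene [[443.2, 0.0, 321.3], [0.0, 443.2, 202.1], [0.0, 0.0, 1.0]] [[0.1342, 0.8252, -0.5486, 1132.2453], [0.991, -0.1131, 0.0723, -128.464], [-0.0024, -0.5534, -0.8329, 969.587], [0.0, 0.0, 0.0, 1.0]]
top [[439.0, 0.0, 316.2], [0.0, 439.0, 199.4], [0.0, 0.0, 1.0]] [[-0.0009, -0.9983, 0.0579, 479.7619], [-1.0, 0.0007, -0.0031, -29.6383], [0.0031, -0.0579, -0.9983, 1370.6881], [0.0, 0.0, 0.0, 1.0]]
```

View pics/scene0.png

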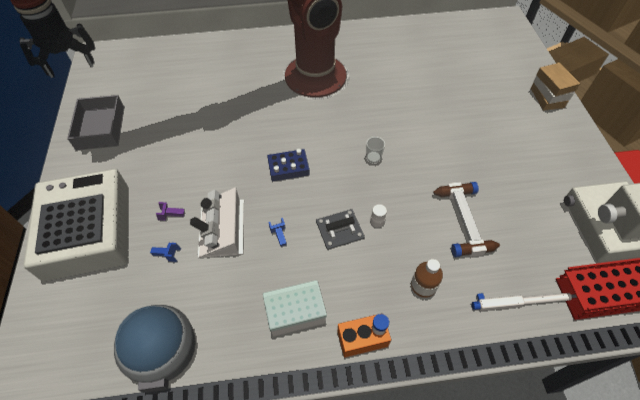

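View pics/top0.png

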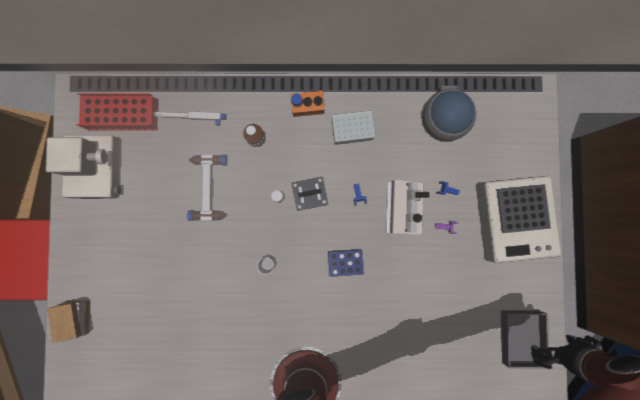

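```bash
cat > h.py <<'E'
import cv2,numpy as np
from rig import robot,camera
def crop(n,img,u0,v0,u1,v1,s,name):
    c=img[v0:v1,u0:u1,::-1];c=cv2.resize(c,None,fx=s,fy=s,interpolation=cv2.INTER_CUBIC);
    for u in range((u0//10+1)*10,u1,10): cv2.putText(c,str(u),((u-u0)*s,10),0,.33,(0,0,255));cv2.line(c,((u-u0)*s+s//2,12),((u-u0)*s+s//2,16),(0,0,255),1)
    for v in range((v0//10+1)*10,v1,10): cv2.putText(c,str(v),(0,(v-v0)*s+8),0,.33,(0,0,255))
    cv2.imwrite(f"pics/{name}.png",c)
def proj(c,P):
    T=np.linalg.inv(c["cam_to_world"]);P=np.atleast_2d(P);q=P@T[:3,:3].T+T[:3,3];q=q@c["intrinsics"].T;return q[:,:2]/q[:,2:]
def ray(c,u,v,z):
    d=np.linalg.inv(c["intrinsics"])@[u,v,1];T=c["cam_to_world"];d=T[:3,:3]@d;o=T[:3,3];return (o+d*(z-o[2])/d[2])[:2]
E
python3 - <<'E'
from h import *
s=camera("scene");t=camera("top")
import pickle;pickle.dump((s,t),open("c0.pkl","wb"))
crop(0,s["color"],425,170,515,265,7,"sc_car");crop(0,t["color"],180,145,240,230,7,"t_car")
crop(0,s["color"],310,195,400,255,8,"sc_st");crop(0,t["color"],260,165,340,220,9,"t_st")
crop(0,s["color"],140,180,290,270,5,"sc_rk");crop(0,t["color"],340,170,470,245,6,"t_rk")
E
cd pics; python3 - <<'E'
import cv2,numpy as np
def st(a,b,o):
    A,B=cv2.imread(a),cv2.imread(b);h=max(A.shape[0],B.shape[0])
    C=np.zeros((h,A.shape[1]+B.shape[1],3),np.uint8);C[:A.shape[0],:A.shape[1]]=A;C[:B.shape[0],A.shape[1]:]=B
    print(C.shape);cv2.imwrite(o,C)
E
```

```text
(no output)
```

View pics/sc_car.png

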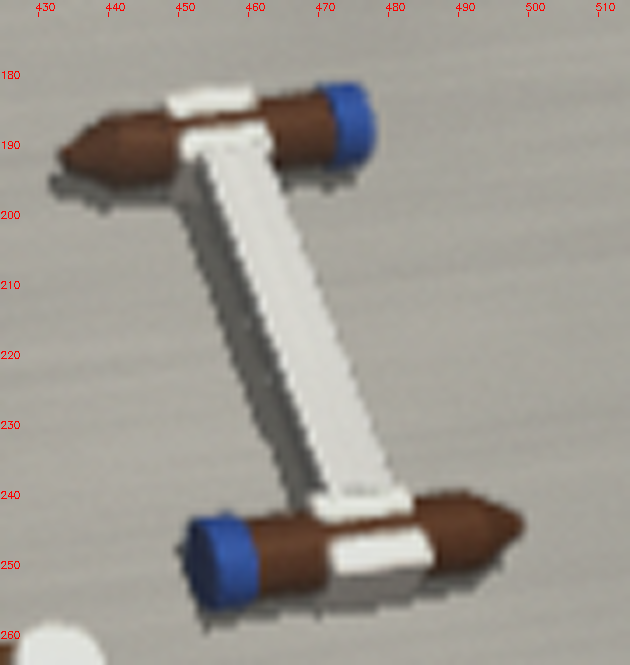

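View pics/t_car.png

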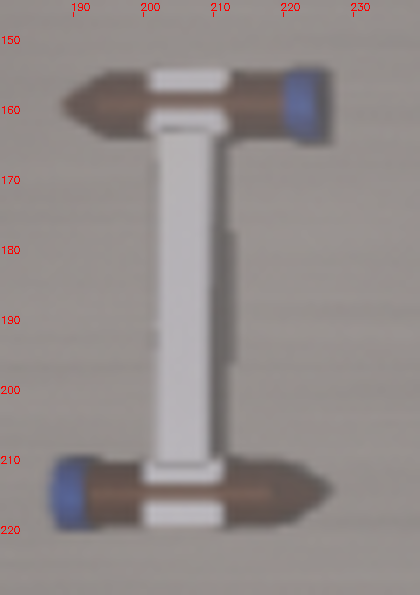

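View pics/sc_st.png

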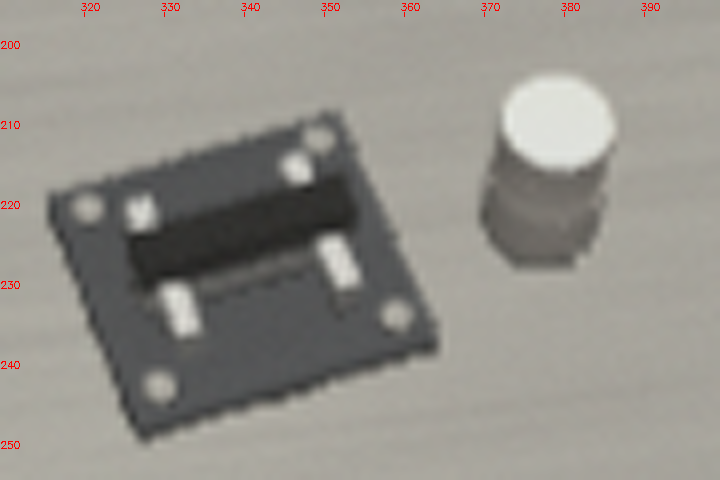

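View pics/t_st.png

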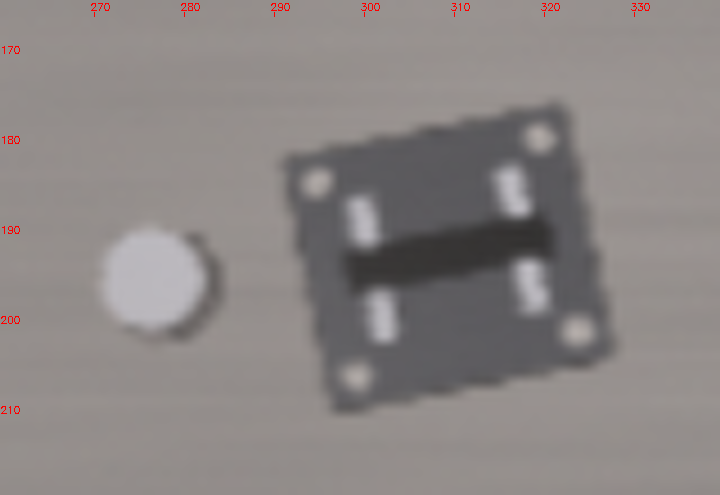

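View pics/sc_rk.png

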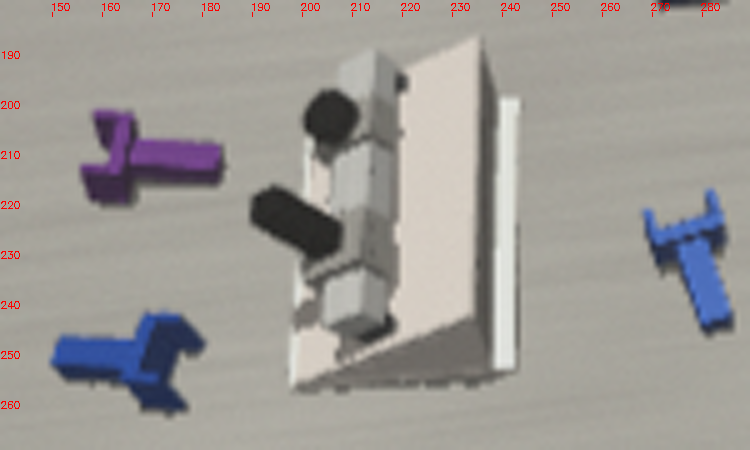

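View pics/t_rk.png

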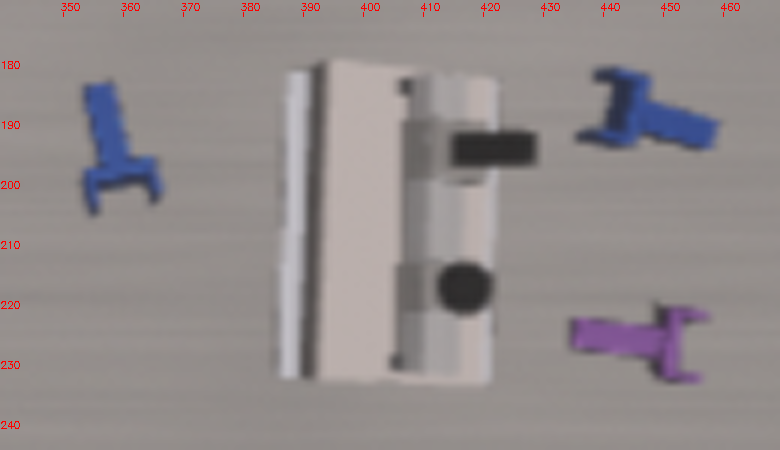

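Candidates for the clip, in top-view pixels:
- black square stub at (424,194)
- black round low knob at (416,217), the spare
- blue pieces at (357,193) and (447,190)
- purple piece at (449,226)

Only the piece at (424,194) has a tall black square stub and sits on the rail. The enlarged rack crop confirms it.

In the other crops, the carrier bar's middle is at about top (205.6,187.0). The strip's middle is at about top (309.3,192.8) and scene (340,223.5). Next I'll turn these into positions.

```bash
python3 - <<'E'
from h import *
import pickle;s,t=pickle.load(open("c0.pkl","rb"))
def C(o,sc,pts): return np.array([[o[0]+x/sc-.5,o[1]+y/sc-.5] for x,y in pts])
def show(n,c,px,z):
    w=np.array([ray(c,u,v,z) for u,v in px]);print(n,np.round(w.mean(0),1),np.round(w,1).tolist());return w
show("car top",t,C((180,145),7,[(158,130),(210,130),(208,465),(155,465)]),33)
show("car sc",s,C((425,170),7,[(203,158),(262,158),(392,485),(327,490)]),33)
show("strip top",t,C((260,165),9,[(345,253),(545,218),(552,255),(350,292)]),36)
show("strip sc",s,C((310,195),8,[(130,237),(345,175),(357,228),(150,290)]),36)
show("plate top",t,C((260,165),9,[(283,155),(562,103),(615,352),(332,412)]),8)
show("plate sc",s,C((310,195),8,[(50,193),(335,110),(438,350),(145,440)]),8)
show("rack top",t,C((340,170),6,[(290,72),(497,80),(490,384),(278,378)]),0)
show("jar",t,C((260,165),9,[(153,278)]),55);show("jar s",s,C((310,195),8,[(558,120)]),55)
show("stubtip top",t,C((340,170),6,[(520,148)]),105)
show("stubtip sc",s,C((140,180),5,[(262,205)]),105)
show("knob top",t,C((340,170),6,[(465,288)]),77)
show("rail top ends",t,C((340,170),6,[(467,85),(457,372)]),54)
E
```

```text
car top [595.9 303.8] [[669.3, 315.7], [669.3, 292.9], [522.6, 291.9], [522.6, 314.9]]
car sc [601.8 305.5] [[530.7, 294.0], [533.7, 315.5], [672.0, 317.5], [670.9, 294.8]]
strip top [577.6 -12.9] [[578.1, 22.0], [590.0, -45.8], [577.4, -48.1], [564.9, 20.3]]
strip sc [586.   -9.9] [[582.8, -45.4], [569.8, 23.7], [589.1, 24.0], [602.1, -42.0]]
plate top [579.4 -12.6] [[614.2, 44.6], [632.2, -52.1], [545.8, -70.2], [525.2, 27.5]]
plate sc [583.1  -9.8] [[546.8, -65.8], [528.2, 29.3], [619.4, 45.7], [638.0, -48.4]]
rack top [ 533.9 -309.5] [[615.5, -258.8], [611.3, -367.1], [452.8, -361.1], [456.0, -251.0]]
jar [568.4  85.3] [[568.4, 85.3]]
jar s [570.6  88.6] [[570.6, 88.6]]
stubtip top [ 568.3 -351.8] [[568.3, -351.8]]
stubtip sc [ 572.5 -352.7] [[572.5, -352.7]]
knob top [ 501.3 -330.9] [[501.3, -330.9]]
rail top ends [ 531.7 -335.2] [[603.6, -338.7], [459.8, -331.6]]
```

```bash
cat >> h.py <<'E'
from scipy.spatial.transform import Rotation as Ro
def pose():
    o=robot.get_obs();return np.array(o["eef_pos"]),Ro.from_euler("xyz",o["ee_rot"],degrees=True).as_matrix(),o
def plan(*wps):
    """wps: (x,y,z) or (x,y,z,jawangle). prints tool-frame delta in the frame after the twist"""
    p,R,o=pose();a=np.degrees(np.arctan2(R[1,1],R[0,1]))
    print("t",round(o["clock"],2),"tcp",p.round(1),"jaw ang",round(a,2),"tilt",(R[:,0]).round(4),"gap",round(o["finger_gap"]*85,1),"F",np.round(o["wrist_force"],1),"q",np.round(o["joint_positions"],0))
    for w in wps:
        if len(w)>3:
            tw=(a-w[3]+90)%180-90; R=R@Ro.from_euler("x",tw,degrees=True).as_matrix();a-=tw;print("  twist",round(tw,2),end="")
        d=R.T@(np.array(w[:3])-p);p=np.array(w[:3],float);print("  ->",w,"delta",d.round(1),"n62:",round(np.linalg.norm(d)/62.5,1))
E
python3 -c "
from h import *
plan((450,-350,200,-89.6),(598,150,150),(598,304.7,90),(598,304.7,6))"
```

```text
t 0.2 tcp [ 182.5 -623.4  230.6] jaw ang -73.68 tilt [-5.0e-04  1.5e-03 -1.0e+00] gap 85.0 F [0.3 0.2 0.5] q [72. 35. -1. 82.  0. 63. -2.]
  twist 15.92  -> (450, -350, 200, -89.6) delta [  30.9 -271.4 -269.4] n62: 6.1
  -> (598, 150, 150) delta [  50.7 -498.9 -151.5] n62: 8.4
  -> (598, 304.7, 90) delta [  60.2 -154.6   -1.1] n62: 2.7
  -> (598, 304.7, 6) delta [84.   0.1 -0. ] n62: 1.3
```

```bash
python3 -m crank '[[0,0,0,8,100],[0,0,0,8,100],[5,-45,-42,0,100],[5,-45,-42,0,100],[5,-45,-42,0,100],[5,-45,-42,0,100],[5,-45,-42,0,100],[5,-45,-42,0,100],[5,-60,-15,0,100],[5,-60,-15,0,100]]' && python3 -c "
from h import *
plan((598,150,150,-89.6),(598,304.7,90),(598,304.7,6))"
```

```text
clock: 1.45
eef_pos: [470.2, -235.9, 187.1]
ee_rot: [79.9, 89.9, -101.0]
wrist_force: [1.1, 0.2, 0.3]
finger_gap: 0.998
t 1.45 tcp [ 470.2 -235.9  187.1] jaw ang -90.94 tilt [-4.e-04 -2.e-03 -1.e+00] gap 84.8 F [1.1 0.2 0.3] q [ 23.  27.   2. 105.  -1.  47. -65.]
  twist -1.34  -> (598, 150, 150, -89.6) delta [  36.3 -385.1 -130.5] n62: 6.5
  -> (598, 304.7, 90) delta [  59.7 -154.8   -1.1] n62: 2.7
  -> (598, 304.7, 6) delta [84.  -0.2 -0. ] n62: 1.3
```

```bash
python3 -m crank '[[0,-58,-14,-1.3,100],[0,-58,-14,0,100],[4,-58,-14,0,100],[6,-58,-14,0,100],[6,-58,-14,0,100],[10,-58,-14,0,100],[10,-58,-14,0,100],[20,-58,-14,0,100],[20,-50,-14,0,100],[10,-28,-5,0,100]]' && python3 -c "
from h import *
plan((598,304.7,90,-89.6),(598,304.7,6))"
```

```text
clock: 2.7
eef_pos: [602.1, 326.9, 98.8]
ee_rot: [-180.0, 89.7, 0.7]
wrist_force: [-0.7, -0.0, 0.2]
finger_gap: 1.002
t 2.7 tcp [602.1 326.9  98.8] jaw ang -89.33 tilt [ 5.3e-03  1.0e-04 -1.0e+00] gap 85.2 F [-0.7 -0.   0.2] q [ -31.   46.    2.   83.   -2.   51. -118.]
  twist 0.27  -> (598, 304.7, 90, -89.6) delta [ 8.7 22.2  4.3] n62: 0.4
  -> (598, 304.7, 6) delta [84.   0.   0.4] n62: 1.3
```

```bash
python3 -m crank '[[0,22,9,0.3,100],[20,0,2,0,70],[24,0,0,0,70],[24,0,0,0,70],[20,0,0,0,70],[4.5,0,0,0,70],[0,0,0,0,70],[0,0,0,0,70],[0,0,0,0,70],[0,0,0,0,70]]' 60 && python3 - <<'E'
from h import *
plan((591,304.7,6,-89.6))
T=[]
for i in range(8):
    c=camera("scene");o=robot.get_obs();T.append(list(o["torque"])+list(o["wrist_force"]))
T=np.array(T);print(T.mean(0).round(4),T.std(0).round(4))
crop(0,c["color"],400,150,530,270,6,"a1")
E
```

```text
clock: 3.95
eef_pos: [591.2, 311.1, 2.8]
ee_rot: [-148.7, 89.6, 32.1]
wrist_force: [-0.4, 0.4, -0.5]
finger_gap: 0.698
t 3.95 tcp [591.2 311.1   2.8] jaw ang -89.18 tilt [ 0.0065  0.0041 -1.    ] gap 59.4 F [-0.4  0.4 -0.5] q [ -30.   52.    1.   89.   -2.   39. -117.]
  twist 0.42  -> (591, 304.7, 6, -89.6) delta [-3.2  6.4  0.2] n62: 0.1
[ 0.0025  0.0146  0.0123  0.3384  0.0257 -0.0369] [0.0238 0.0334 0.0303 0.3854 0.4263 0.3858]
```

View pics/a1.png

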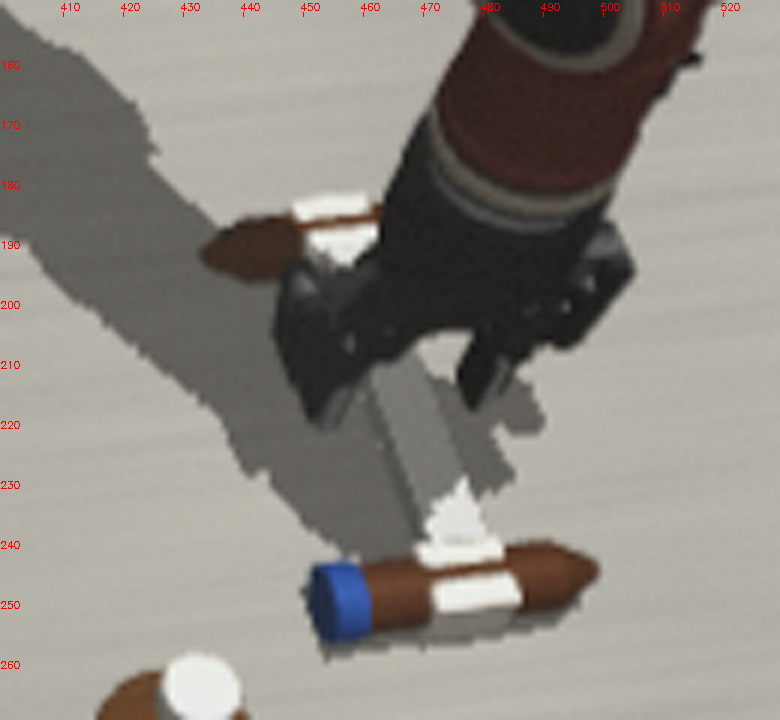

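The open fingers straddle the bar, whose middle is near (467,212). I'll close on it and lift.

```bash
python3 -m crank '[[-3,6.3,0,0,45],[0,0,0,0,25],[0,0,0,0,15],[0,0,0,0,15],[0,0,0,0,15],[0,0,0,0,15],[-10,0,0,0,15],[-25,0,0,0,15],[-25,0,0,0,15],[-15,0,0,0,15]]' 60 && python3 - <<'E'
from h import *
plan((580,0,90,-79.5))
T=[]
for i in range(14):
    c=camera("scene" if i%2 else "top");o=robot.get_obs();T.append(list(o["torque"])+list(o["wrist_force"]))
T=np.array(T)[3:];print(T.mean(0).round(4),(T.std(0)/3.3).round(4))
crop(0,camera("scene")["color"],400,150,530,270,6,"a2")
crop(0,camera("top")["color"],170,130,240,240,5,"a2t")
plan()
E
```

```text
clock: 5.6
eef_pos: [587.5, 302.9, 79.9]
ee_rot: [-1.9, 89.9, 178.9]
wrist_force: [0.1, 0.1, -3.1]
finger_gap: 0.269
t 5.6 tcp [587.5 302.9  79.9] jaw ang -89.19 tilt [-0.0025  0.     -1.    ] gap 22.9 F [ 0.1  0.1 -3.1] q [ -30.   45.    1.   88.   -2.   47. -117.]
  twist -9.69  -> (580, 0, 90, -79.5) delta [-10.1 296.4  62.6] n62: 4.8
[ 1.700e-03  2.970e-02  2.300e-03 -7.100e-03  9.600e-02 -2.445e+00] [0.0072 0.0085 0.0063 0.092  0.1665 0.1897]
t 6.4 tcp [587.4 302.7  78.5] jaw ang -89.19 tilt [-3.4e-03 -6.0e-04 -1.0e+00] gap 22.9 F [-0.   0.7 -1.4] q [ -30.   45.    1.   88.   -2.   46. -117.]
```

View pics/a2.png

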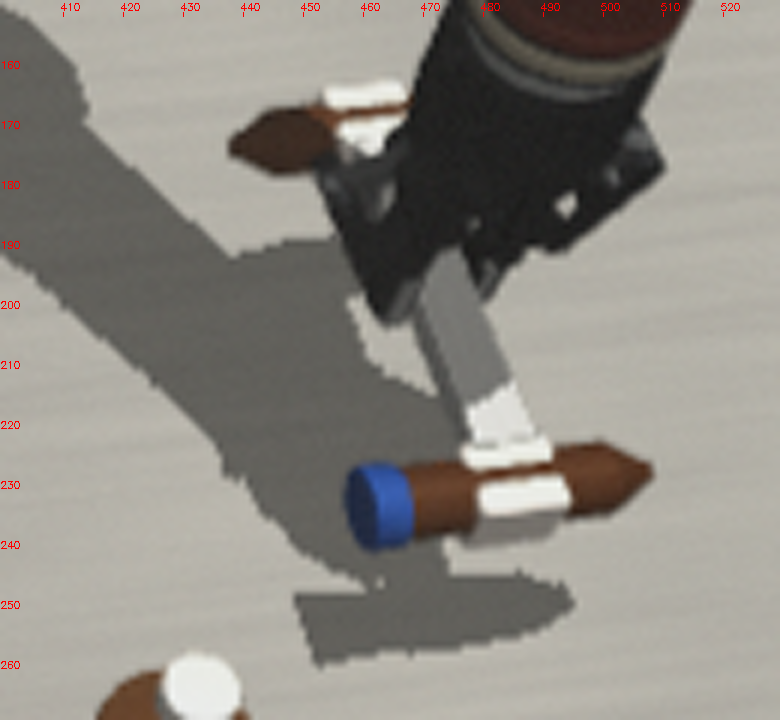

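View pics/a2t.png

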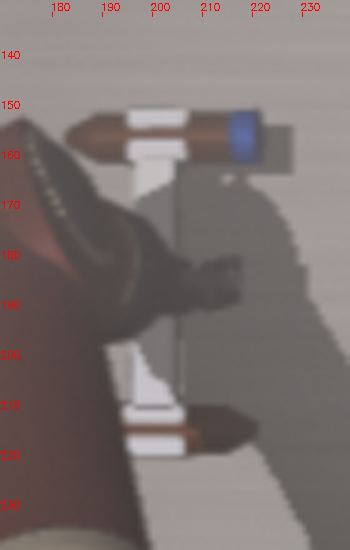

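```bash
python3 -c "
from h import *
plan((532,-22.2,90,-79.5),(532,-22.2,30))"
```

```text
t 6.4 tcp [587.4 302.7  78.5] jaw ang -89.19 tilt [-3.4e-03 -6.0e-04 -1.0e+00] gap 22.9 F [-0.   0.7 -1.4] q [ -30.   45.    1.   88.   -2.   46. -117.]
  twist -9.69  -> (532, -22.2, 90, -79.5) delta [-11.1 309.3 113.7] n62: 5.3
  -> (532, -22.2, 30) delta [60.   0.  -0.2] n62: 1.0
```

```bash
python3 -m crank '[[-12,15,0,-4.8,15],[0,35,10,-4.9,15],[0,42,16,0,15],[0,42,16,0,15],[0,42,16,0,15],[0,42,16,0,15],[0,42,16,0,15],[0,35,16,0,15],[0,14,6,0,15],[0,0,0,0,15]]' 60 && python3 -c "
from h import *
plan((532,-22.2,90,-79.5),(532,-22.2,30))
crop(0,camera('scene')['color'],280,150,410,270,6,'a3')"
```

```text
clock: 7.65
eef_pos: [531.8, -29.4, 92.0]
ee_rot: [-171.1, 89.7, 19.9]
wrist_force: [0.7, 1.6, -1.8]
finger_gap: 0.273
t 7.65 tcp [531.8 -29.4  92. ] jaw ang -79.05 tilt [ 0.0052  0.0019 -1.    ] gap 23.2 F [ 0.7  1.6 -1.8] q [  4.  35.  -4. 110.   4.  35. -82.]
  twist 0.45  -> (532, -22.2, 90, -79.5) delta [ 2.  -7.  -1.5] n62: 0.1
  -> (532, -22.2, 30) delta [60.   0.1  0.3] n62: 1.0
```

View pics/a3.png

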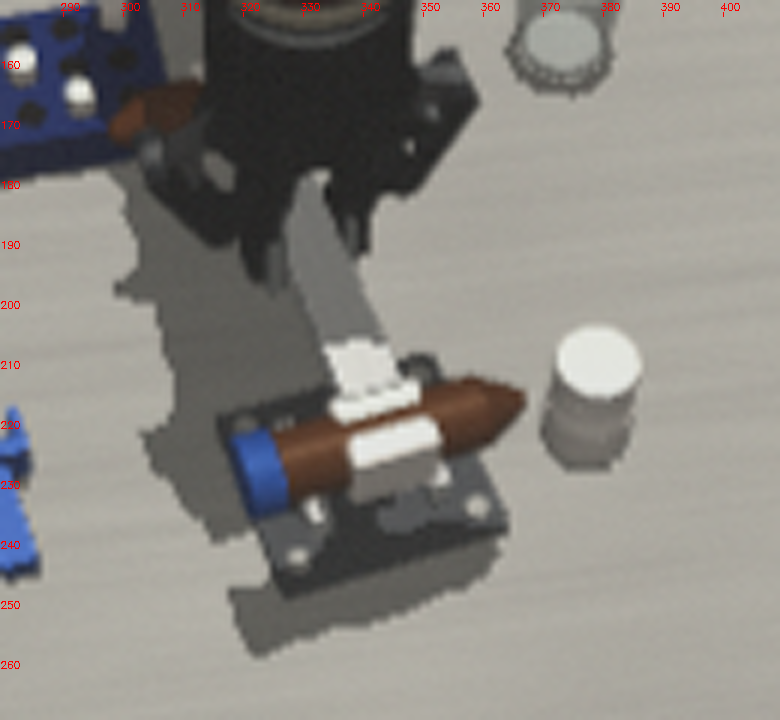

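```bash
python3 -m crank '[[10,-7,-1,0.4,15],[20,0,0,0,15],[20,0,0,0,15],[10,0,0,0,15],[3,0,0,0,15],[0,0,0,0,15],[3,0,0,0,15],[3,0,0,0,15],[2,0,0,0,15],[0,0,0,0,15]]' 60 && python3 -c "
from h import *
plan((532,-22.2,20,-79.5))
crop(0,camera('scene')['color'],280,150,410,270,6,'a4')
crop(0,camera('top')['color'],250,150,370,270,5,'a4t')"
```

```text
clock: 8.95
eef_pos: [535.5, -6.3, 23.5]
ee_rot: [-152.8, 89.0, 38.8]
wrist_force: [0.1, -0.9, -3.0]
finger_gap: 0.27
t 8.95 tcp [535.5  -6.3  23.5] jaw ang -78.43 tilt [ 0.0132  0.0106 -0.9999] gap 22.9 F [ 0.1 -0.9 -3. ] q [  1.  42.  -4. 112.   4.  25. -84.]
  twist 1.07  -> (532, -22.2, 20, -79.5) delta [ 3.3 15.   6.4] n62: 0.3
```

View pics/a4.png

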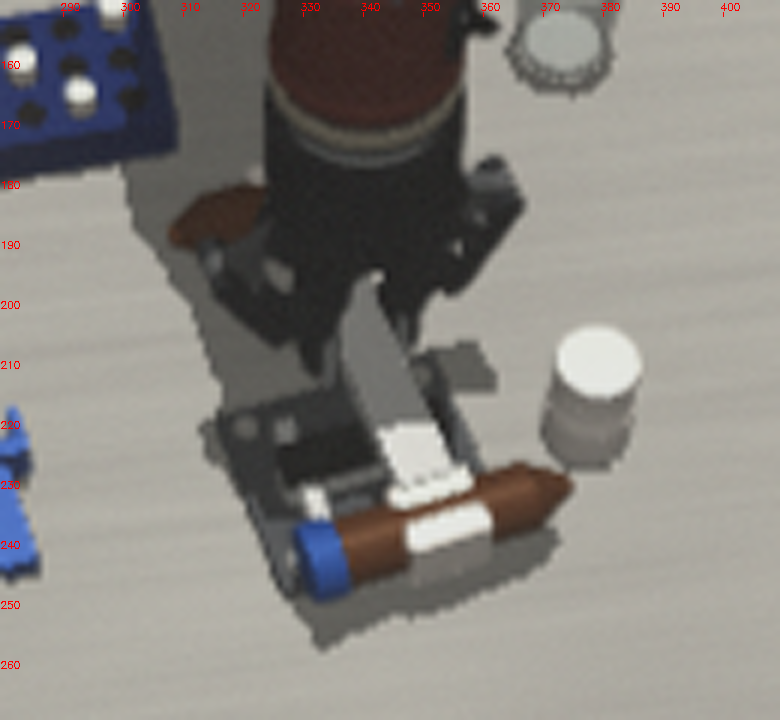

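View pics/a4t.png

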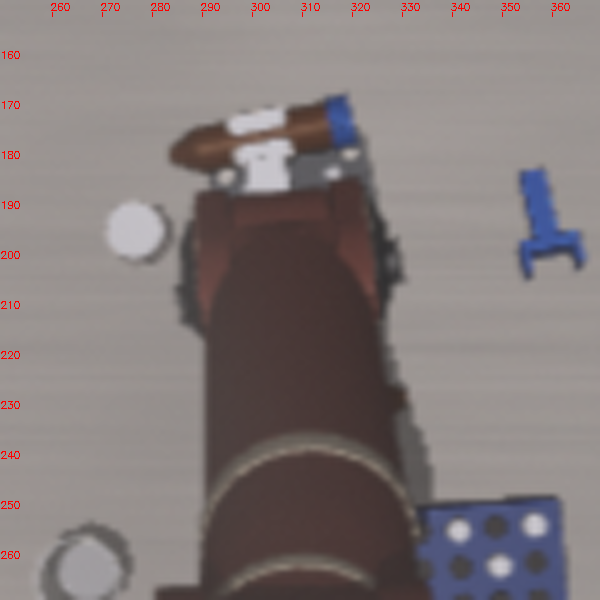

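```bash
python3 -m crank '[[-8,0,0,0,15],[0,8,3,0.5,15],[0,7,3,0.5,15],[0,0,0,0,15],[0,0,0,0,15],[0,0,0,0,15],[0,0,0,0,15],[0,0,0,0,15],[0,0,0,0,15],[0,0,0,0,15]]' 60 && python3 -c "
from h import *
plan((532,-22.2,20,-79.5))"
```

```text
clock: 10.3
eef_pos: [532.3, -23.8, 30.5]
ee_rot: [-150.5, 89.1, 40.0]
wrist_force: [0.9, -1.1, -2.4]
finger_gap: 0.274
t 10.3 tcp [532.3 -23.8  30.5] jaw ang -79.54 tilt [ 0.0123  0.0103 -0.9999] gap 23.3 F [ 0.9 -1.1 -2.4] q [  3.  41.  -4. 112.   4.  26. -83.]
  twist -0.04  -> (532, -22.2, 20, -79.5) delta [10.5 -1.6  0.2] n62: 0.2
```

```bash
python3 -m crank '[[4,-1,0,0,15],[3,0,0,0,15],[3,0,0,0,15],[2,0,0,0,15],[0,0,0,0,15],[0,0,0,0,45],[0,0,0,0,45],[0,0,0,0,45],[0,0,0,0,45],[0,0,0,0,45]]' 60 && python3 -c "
from h import *
plan((532,-22.2,20,-79.5))
crop(0,camera('scene')['color'],280,150,410,270,6,'a5')"
```

```text
clock: 11.55
eef_pos: [533.4, -22.8, 20.7]
ee_rot: [-158.5, 88.9, 32.0]
wrist_force: [0.1, -0.1, 0.0]
finger_gap: 0.451
t 11.55 tcp [533.4 -22.8  20.7] jaw ang -79.54 tilt [ 0.0158  0.0098 -0.9998] gap 38.3 F [ 0.1 -0.1  0. ] q [  3.  42.  -4. 112.   4.  25. -83.]
  twist -0.04  -> (532, -22.2, 20, -79.5) delta [ 0.7 -0.8  1.3] n62: 0.0
```

View pics/a5.png

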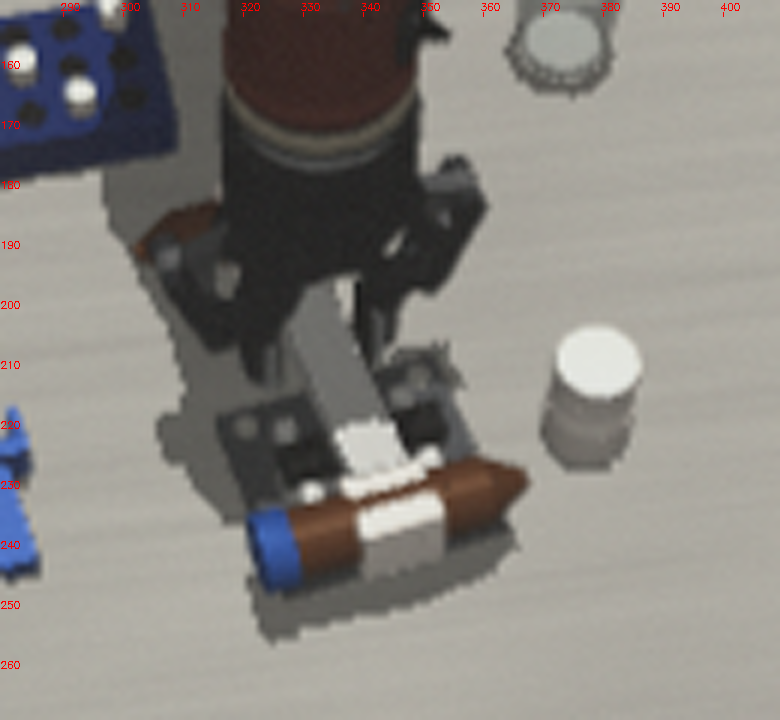

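```bash
python3 -c "
from h import *
c=camera('scene')
a=np.radians(10.5);ex=np.array([np.cos(a),np.sin(a)])
for u,v in [(337,228.7),(348.7,224.5),(342.8,226.6)]:
  w=ray(c,u,v,56.5);print(w.round(1),(w-[586,-9.9])@ex,(w-[586,-9.9])@[-ex[1],ex[0]])
"
```

```text
[611.  -22.5] 22.336152642458785 -16.906482653143527
[603.4   7.1] 20.171832072854553 13.512912447926563
[607.2  -7.9] 21.21980290452883 -1.8556316811244842
```

```bash
python3 -m crank '[[0,-0.5,12,0,45],[2,0,12,0,45],[2,0,12,0,45],[1,0,0,0,45],[0,0,0,0,45],[0,0,0,0,20],[0,0,0,0,15],[0,0,0,0,15],[0,0,0,0,15],[0,0,0,0,15]]' 60 && python3 -c "
from h import *
plan()"
```

```text
clock: 12.9
eef_pos: [494.5, -29.5, 14.9]
ee_rot: [-156.3, 89.0, 34.1]
wrist_force: [-1.3, -0.2, 0.8]
finger_gap: 0.269
t 12.9 tcp [494.5 -29.5  14.9] jaw ang -79.58 tilt [ 0.0141  0.0096 -0.9999] gap 22.8 F [-1.3 -0.2  0.8] q [  3.  41.  -3. 119.   5.  20. -83.]
```

```bash
python3 -m crank '[[0,0,-6,0,15],[0,0,-8,0,15],[0,0,-8,0,15],[0,0,-6,0,15],[0,0,0,0,15],[0,0,0,0,40],[0,0,0,0,40],[0,0,0,0,40],[0,0,0,0,40],[0,0,0,0,40]]' 60 && python3 -c "
from h import *
plan()
crop(0,camera('scene')['color'],280,150,410,270,6,'a6')"
```

```text
clock: 14.15
eef_pos: [508.5, -26.8, 15.7]
ee_rot: [-28.7, 89.0, 161.6]
wrist_force: [-0.3, 0.1, 0.6]
finger_gap: 0.397
t 14.15 tcp [508.5 -26.8  15.7] jaw ang -79.65 tilt [-0.0168  0.0056 -0.9998] gap 33.7 F [-0.3  0.1  0.6] q [  3.  42.  -3. 115.   5.  24. -83.]
```

View pics/a6.png

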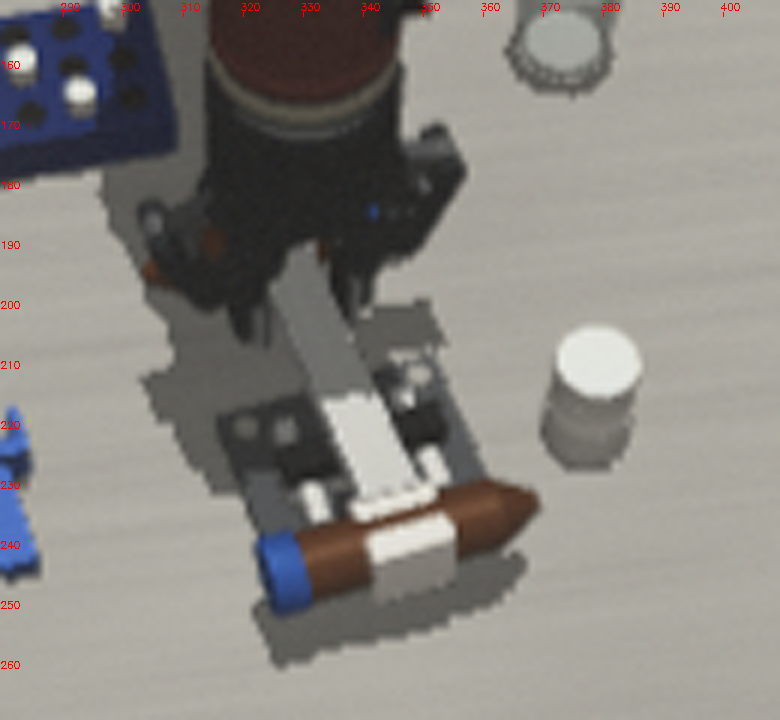

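```bash
python3 -m crank '[[0,0,0,0,15],[0,0,0,0,15],[-7,0,0,0,15],[0,0,-10,0,15],[0,0,-8,0,15],[0,0,0,0,15],[4,0,0,0,15],[3,0,0,0,15],[0,0,0,0,40],[0,0,0,0,40]]' 60 && python3 -c "
from h import *
plan()
for i in range(8): camera('top')
crop(0,camera('scene')['color'],280,150,410,270,6,'a7')
plan()"
```

```text
clock: 15.45
eef_pos: [527.5, -23.4, 17.3]
ee_rot: [-28.5, 89.0, 161.8]
wrist_force: [-0.0, 0.1, -0.3]
finger_gap: 0.399
t 15.45 tcp [527.5 -23.4  17.3] jaw ang -79.66 tilt [-0.0162  0.0053 -0.9999] gap 33.9 F [-0.   0.1 -0.3] q [  2.  43.  -3. 112.   4.  26. -84.]
t 15.9 tcp [527.2 -23.3  17.1] jaw ang -79.66 tilt [-0.0171  0.0054 -0.9998] gap 34.1 F [ 0.  -0.7  0.3] q [  2.  43.  -3. 112.   4.  26. -84.]
```

View pics/a7.png

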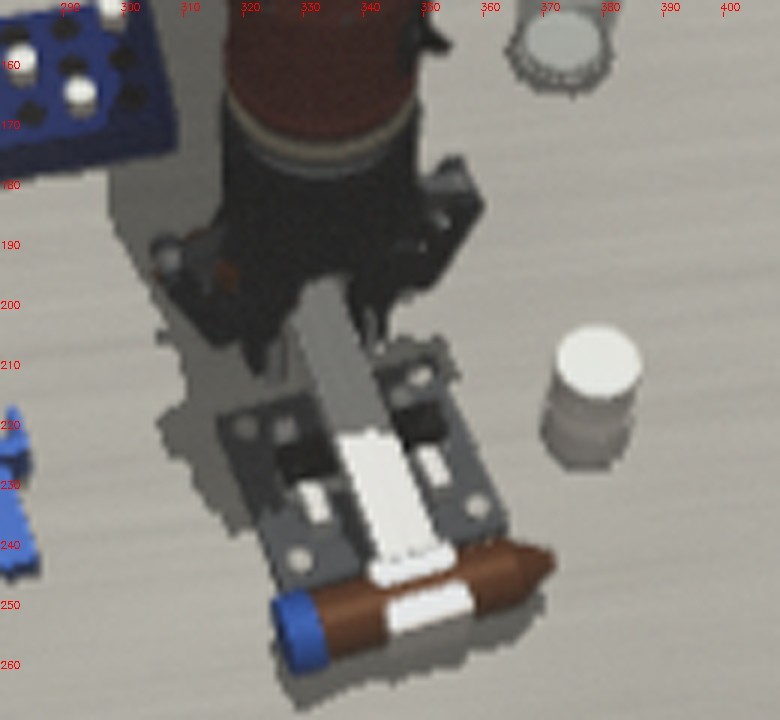

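```bash
cat > lv.py <<'E'
from h import *
def pr(c,d,al,z0=36,xs=(586,-9.9),yaw=10.5,pts=((70,16),(102,16),(102,-17))):
    a=np.radians(yaw);ex=np.array([np.cos(a),np.sin(a)])
    out=[]
    for x,z in pts:
        # level about near corner (bar under strip edge at coordinate d-7*sgn)
        r=x-d+7*(al!=0); X=r*np.cos(al)-z*np.sin(al)-7*(al!=0);Z=z0+r*np.sin(al)+z*np.cos(al)
        out.append([*(np.array(xs)+X*ex),Z])
    return proj(c,np.array(out))
E
python3 - <<'E'
from lv import *
c=camera("scene")
for d in (40,30,20,14,8,0):
    for al in (0,.15): print(d,al,pr(c,d,al).round(1).tolist())
E
```

```text
40 0 [[344.7, 230.4], [349.3, 241.6], [348.7, 248.2]]
40 0.15 [[344.4, 228.3], [349.1, 238.4], [349.1, 246.7]]
30 0 [[346.1, 233.8], [350.8, 245.2], [350.1, 251.7]]
30 0.15 [[345.8, 231.4], [350.6, 241.6], [350.6, 250.0]]
20 0 [[347.6, 237.3], [352.3, 248.8], [351.6, 255.3]]
20 0.15 [[347.3, 234.5], [352.1, 244.9], [352.1, 253.2]]
14 0 [[348.5, 239.5], [353.2, 251.0], [352.4, 257.4]]
14 0.15 [[348.2, 236.5], [353.1, 246.9], [353.0, 255.2]]
8 0 [[349.3, 241.6], [354.1, 253.2], [353.3, 259.6]]
8 0.15 [[349.1, 238.4], [354.0, 248.9], [353.9, 257.2]]
0 0 [[350.5, 244.5], [355.4, 256.2], [354.5, 262.5]]
0 0.15 [[350.3, 241.0], [355.2, 251.6], [355.1, 259.9]]
```

```bash
python3 -c "
from h import *
crop(0,camera('scene')['color'],315,210,385,270,11,'a8')"
```

```text
(no output)
```

View pics/a8.png

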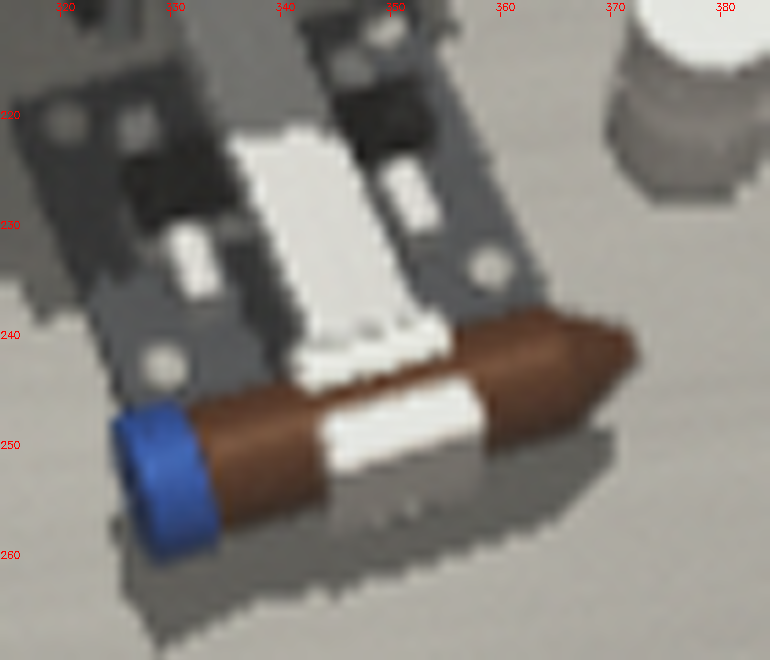

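```bash
python3 -m crank '[[0,0,0,0,55],[0,0,0,0,55],[0,0,0,0,55],[-10,0,0,0,55],[-20,0,0,0,55],[-30,0,0,0,55],[-30,0,0,0,55],[-30,20,20,-8,55],[-10,50,20,-8,38],[0,50,10,-8,38]]' 60 && python3 -c "
from h import *
plan((560,-345,130,-2.8))
c=camera('scene');t=camera('top')
crop(0,c['color'],280,150,410,270,6,'a9');crop(0,t['color'],280,150,340,240,8,'a9t')"
```

```text
clock: 17.25
eef_pos: [525.2, -147.1, 155.4]
ee_rot: [-59.6, 89.2, 156.2]
wrist_force: [0.8, -0.1, -0.1]
finger_gap: 0.38
t 17.25 tcp [ 525.2 -147.1  155.4] jaw ang -54.2 tilt [-0.0129  0.0057 -0.9999] gap 32.3 F [ 0.8 -0.1 -0.1] q [ 22.  32. -13. 103.   9.  46. -50.]
  twist -51.4  -> (560, -345, 130, -2.8) delta [ 23.9  44.7 196.1] n62: 3.2
```

View pics/a9.png

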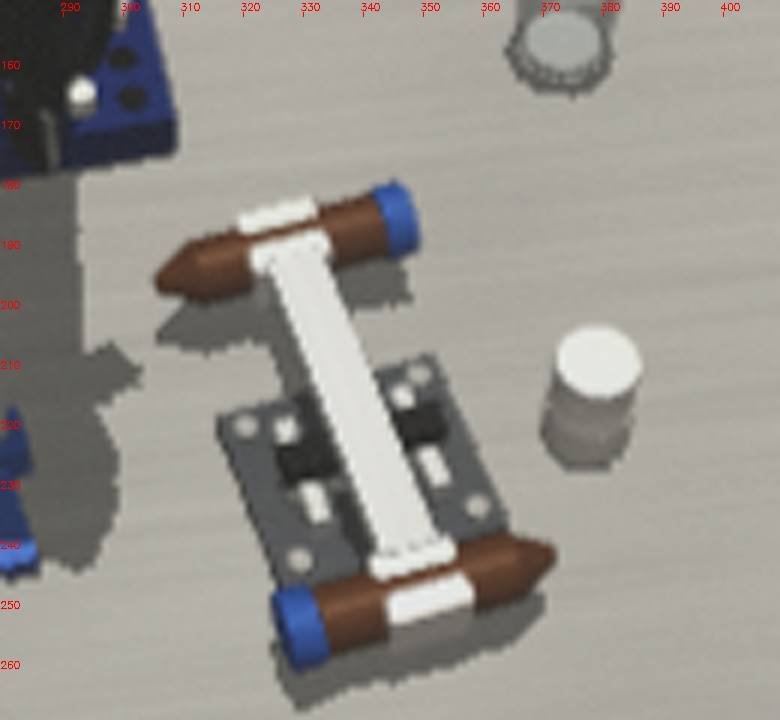

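View pics/a9t.png

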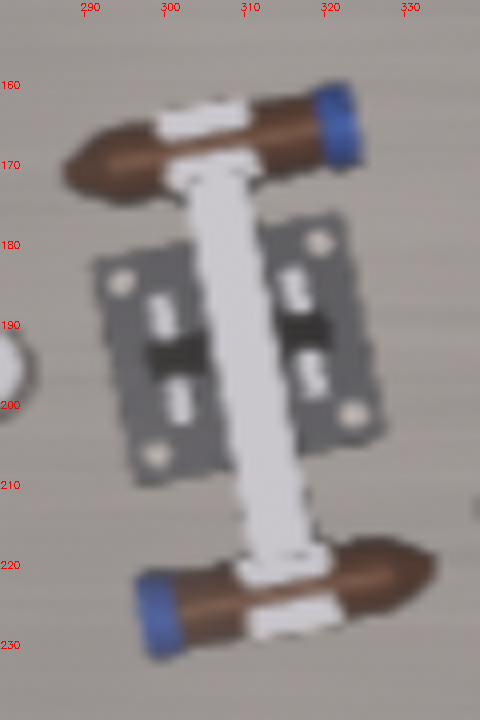

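The view shows the carrier alone across the strip, both ends clear (shadows detached), far yoke at (350,245) and near yoke at (328,190). Next I'll quantify tilt, offset and squareness.

```bash
python3 - <<'E'
from lv import *
from scipy.optimize import least_squares
t=camera("top");s=camera("scene")
A=ray(t,307,171,52);B=ray(t,314.1,218.9,52);m=(A+B)/2
print("top: yaw",np.degrees(np.arctan2(*(A-B)[::-1])),"len",np.linalg.norm(A-B),"mid",m)
st=np.array([577.6,-12.9]);e=(A-B)/np.linalg.norm(A-B);print("d(edge coord)",(st-m)@e,"lat",(m-st)@[-e[1],e[0]])
# scene: far junction, near junction
f=[280+402/6-.5,150+555/6-.5];n=[280+297/6-.5,150+250/6-.5]
A=ray(s,*f,52);B=ray(s,*n,52);m=(A+B)/2;st=np.array([586,-9.9]);e=(A-B)/np.linalg.norm(A-B)
print("scene: yaw",np.degrees(np.arctan2(*(A-B)[::-1])),"len",np.linalg.norm(A-B),"d",(st-m)@e)
E
```

```text
top: yaw 8.402898977499271 len 146.12718684818057 mid [570.06920137 -16.9006631 ]
d(edge coord) 8.03458428994949 lat -2.8572169290054035
scene: yaw 7.51947367154109 len 150.8740460039674 d 14.288482811735602
```

```bash
python3 -m crank '[[0,0,0,-10.3,38],[0,0,0,-10.3,38],[0,0,0,-10.3,38],[0,0,0,-10.3,38],[0,0,0,-10.2,38],[0,14,50,0,38],[5,14,55,0,38],[5,14,50,0,38],[5,10,30,0,38],[0,0,0,0,38]]' 40 && python3 -c "
from h import *
plan((570.5,-345,110,-2.8),(570.5,-345,72))"
```

```text
clock: 18.7
eef_pos: [577.0, -313.4, 137.5]
ee_rot: [-129.8, 88.6, 140.3]
wrist_force: [-0.5, -0.0, 0.1]
finger_gap: 0.378
t 18.7 tcp [ 577.  -313.4  137.5] jaw ang 0.04 tilt [-0.0183  0.0152 -0.9997] gap 32.2 F [-0.5 -0.   0.1] q [ 42.  44. -27.  85.  22.  58.   9.]
  twist 2.84  -> (570.5, -345, 110, -2.8) delta [27.1 -4.4 32.2] n62: 0.7
  -> (570.5, -345, 72) delta [38.   0.7  0.5] n62: 0.6
```

```bash
python3 -m crank '[[8,-2,16,2.8,38],[10,-2,16,0,38],[5,0,0,0,38],[0,0,0,0,38],[0,0,0,0,38],[0,0,0,0,38],[0,0,0,0,38],[0,0,0,0,38],[0,0,0,0,38],[0,0,0,0,38]]' 40 && python3 -c "
from h import *
plan((570.5,-345,115,-2.8),(570.5,-345,72))
c=camera('scene');t=camera('top')
crop(0,c['color'],140,150,270,270,6,'b1');crop(0,t['color'],370,150,470,240,7,'b1t')"
```

```text
clock: 19.95
eef_pos: [572.9, -338.9, 114.2]
ee_rot: [-133.8, 88.5, 133.8]
wrist_force: [0.9, 0.0, -0.5]
finger_gap: 0.381
t 19.95 tcp [ 572.9 -338.9  114.2] jaw ang -2.4 tilt [-0.018   0.0188 -0.9997] gap 32.3 F [ 0.9  0.  -0.5] q [ 43.  46. -26.  84.  22.  56.   9.]
  twist 0.4  -> (570.5, -345, 115, -2.8) delta [-0.9 -2.1  6.2] n62: 0.1
  -> (570.5, -345, 72) delta [43.   0.8  0.8] n62: 0.7
```

View pics/b1.png

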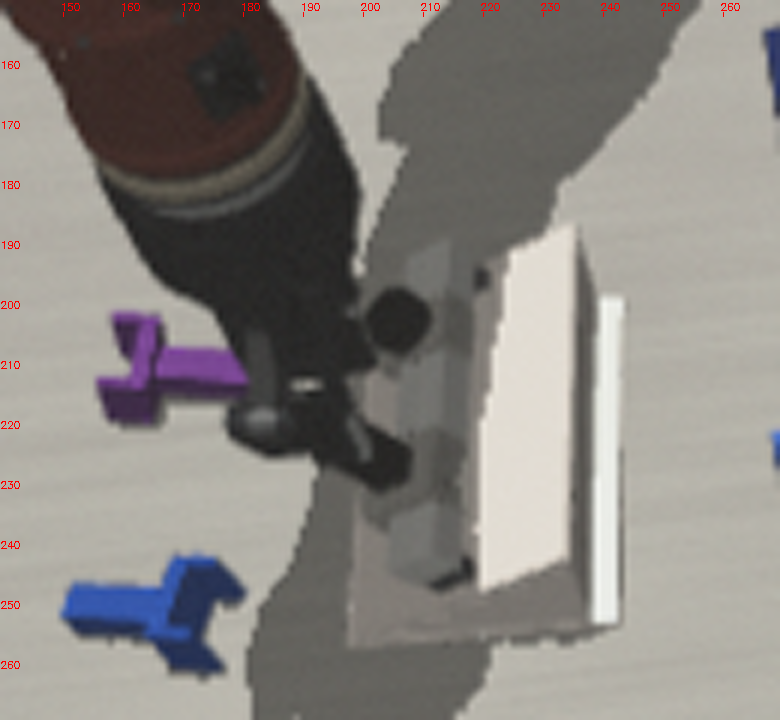

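View pics/b1t.png

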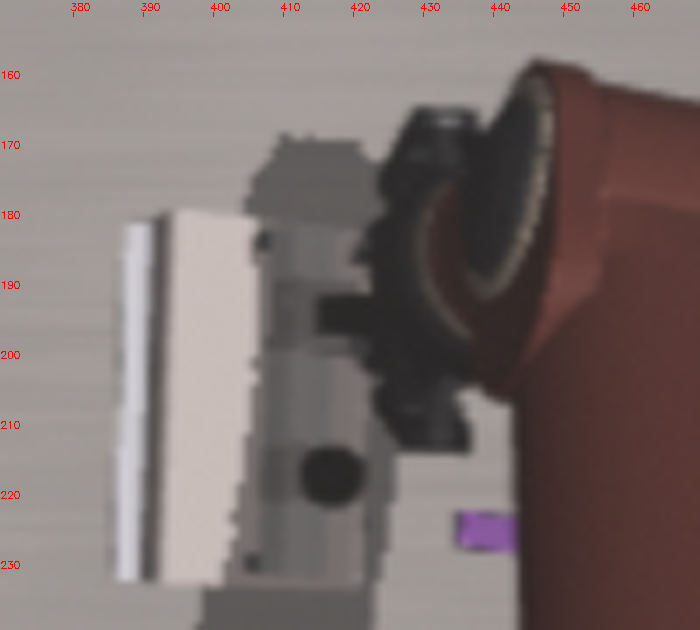

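```bash
python3 -c "
from h import *
t=camera('top');s=camera('scene')
print(proj(t,[[572.9,-338.9,200],[572.9,-338.9,114],[570.5,-345,91]]).round(1),proj(s,[[572.9,-338.9,114],[570.5,-345,91],[570,-352.5,105]]).round(1))"
```

```text
[[430.3 190. ]
 [422.4 192.3]
 [422.6 193.7]] [[197.1 217.9]
 [196.8 222.5]
 [192.  219.6]]
```

```bash
python3 -m crank '[[8,-1,6,0.4,38],[12,-1,1,0,38],[12,0,0,0,38],[9,0,0,0,38],[2,0,0,0,38],[0,0,0,0,15],[0,0,0,0,8],[0,0,0,0,8],[0,0,0,0,8],[0,0,0,0,8]]' 40 && python3 -c "
from h import *
plan((570.5,-345,72,-2.8))
c=camera('scene')
crop(0,c['color'],140,150,270,270,6,'b2')"
```

```text
clock: 21.4
eef_pos: [569.3, -345.4, 67.4]
ee_rot: [-132.6, 88.5, 134.6]
wrist_force: [-0.4, -0.1, -1.0]
finger_gap: 0.181
t 21.4 tcp [ 569.3 -345.4   67.4] jaw ang -2.82 tilt [-0.0188  0.0191 -0.9996] gap 15.4 F [-0.4 -0.1 -1. ] q [ 43.  49. -25.  86.  23.  52.   8.]
  twist -0.02  -> (570.5, -345, 72, -2.8) delta [-4.7  1.1 -0.5] n62: 0.1
```

View pics/b2.png

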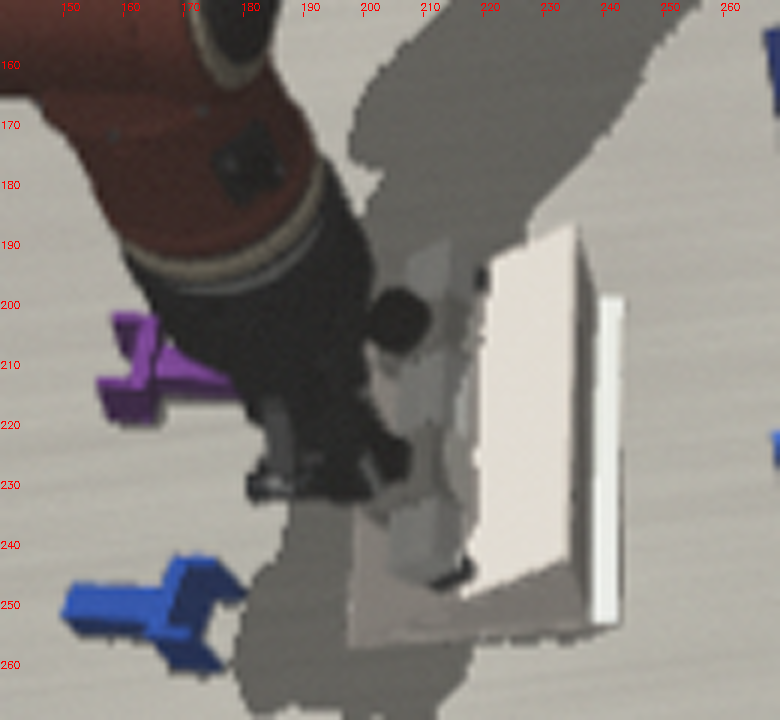

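```bash
python3 -m crank '[[-4.3,0,2.5,0,8],[-6.5,0,3.7,0,8],[-8.7,0,5,0,8],[-8.7,0,5,0,8],[-10,0,4,0,8],[-20,0,0,0,8],[-20,0,0,0,8],[-20,0,-10,0,8],[0,-15,-30,0,8],[0,-15,-30,0,8]]' 40 && python3 -c "
from h import *
plan((485,-215,100,-2.8),(485,-215,32))
c=camera('scene')
crop(0,c['color'],140,150,270,270,6,'b3')"
```

```text
clock: 22.7
eef_pos: [544.3, -299.1, 175.2]
ee_rot: [-136.3, 88.8, 130.5]
wrist_force: [0.5, 1.2, -0.7]
finger_gap: 0.183
t 22.7 tcp [ 544.3 -299.1  175.2] jaw ang -3.17 tilt [-0.0138  0.0162 -0.9998] gap 15.5 F [ 0.5  1.2 -0.7] q [ 43.  39. -28.  89.  19.  58.   7.]
  twist -0.37  -> (485, -215, 100, -2.8) delta [ 77.4 -62.2 -79.9] n62: 2.0
  -> (485, -215, 32) delta [68.   1.   1.1] n62: 1.1
```

View pics/b3.png

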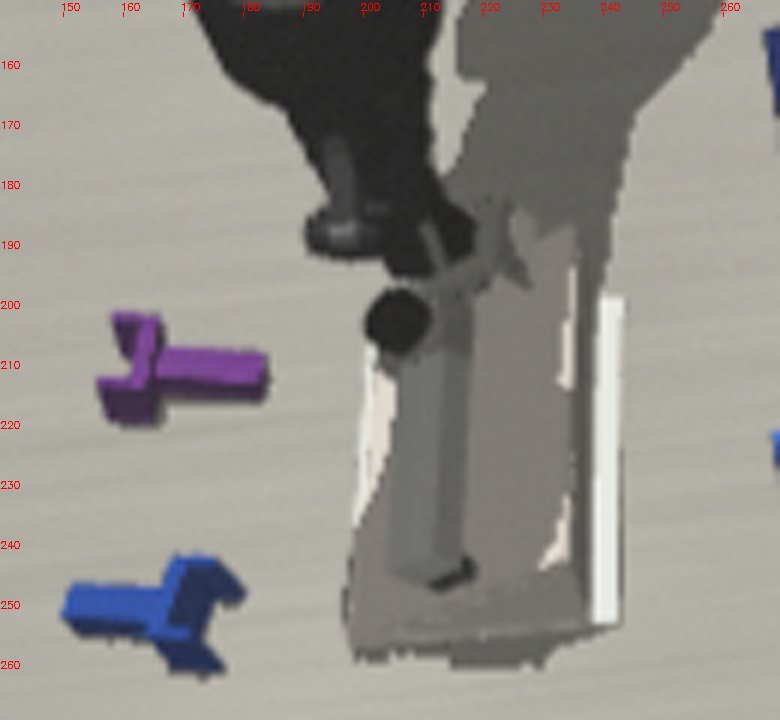

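```bash
python3 -m crank '[[0,-20,-25,-0.4,8],[5,-20,-25,0,8],[20,-14,-18,0,8],[20,-6,-8,0,8],[30,0,0,0,8],[30,0,0,0,8],[18,0,0,0,8],[6,0,0,0,8],[0,0,0,0,8],[0,0,0,0,8]]' 40 && python3 -c "
from h import *
plan((485,-215,32,-2.8))
c=camera('scene')
crop(0,c['color'],190,130,320,250,6,'b4')"
```

```text
clock: 24.0
eef_pos: [488.9, -202.3, 56.1]
ee_rot: [-168.2, 89.0, 100.0]
wrist_force: [-0.3, 0.0, -1.0]
finger_gap: 0.184
t 24.0 tcp [ 488.9 -202.3   56.1] jaw ang -1.77 tilt [-0.0031  0.0177 -0.9998] gap 15.6 F [-0.3  0.  -1. ] q [ 36.  41. -23. 111.  26.  34.  -6.]
  twist 1.03  -> (485, -215, 32, -2.8) delta [23.9 -3.2 13.3] n62: 0.4
```

View pics/b4.png

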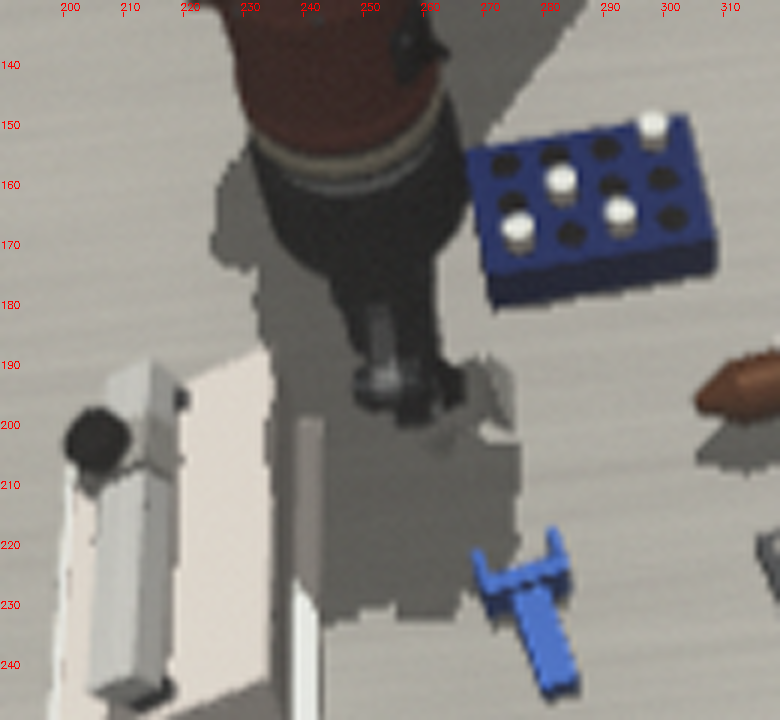

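```bash
python3 -m crank '[[10,0,8,0,8],[9,0,5,0,8],[6,0,0,0,8],[2,0,0,0,8],[1,0,-5,0,8],[0.5,0,-6,0,8],[0.5,0,-6,0,8],[0.5,0,-6,0,8],[1,0,-4,0,8],[1,0,0,0,8]]' 22 && python3 -c "
from h import *
plan()
c=camera('scene')
crop(0,c['color'],220,150,320,240,8,'b5')"
```

```text
clock: 25.3
eef_pos: [491.9, -191.8, 27.1]
ee_rot: [161.1, 89.5, 69.2]
wrist_force: [-1.7, -1.5, 11.1]
finger_gap: 0.176
t 25.3 tcp [ 491.9 -191.8   27.1] jaw ang -1.89 tilt [ 0.0032  0.0083 -1.    ] gap 15.0 F [-1.7 -1.5 11.1] q [ 32.  43. -20. 112.  28.  30.  -9.]
```

View pics/b5.png

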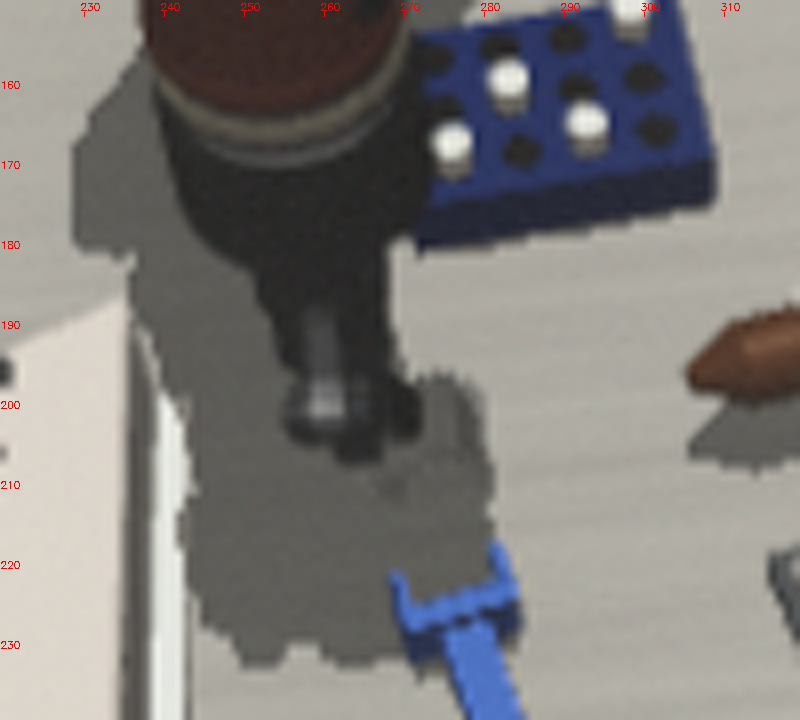

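```bash
python3 -c "
from h import *
c=camera('scene')['color'];c=np.clip(c.astype(float)*2.2-40,0,255).astype(np.uint8)
crop(0,c,245,180,305,225,13,'b6')
t=camera('top')['color'];t=np.clip(t.astype(float)*2.2-40,0,255).astype(np.uint8);crop(0,t,330,180,400,240,10,'b6t')"
```

```text
(no output)
```

View pics/b6.png

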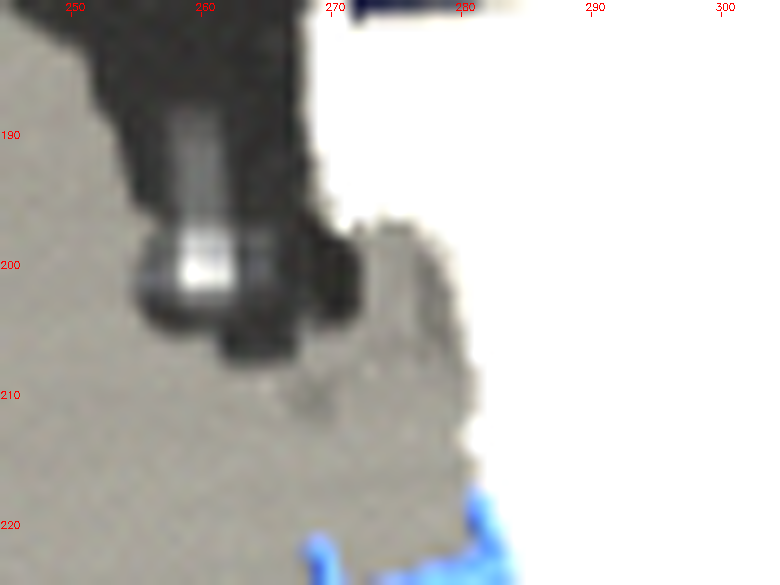

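View pics/b6t.png

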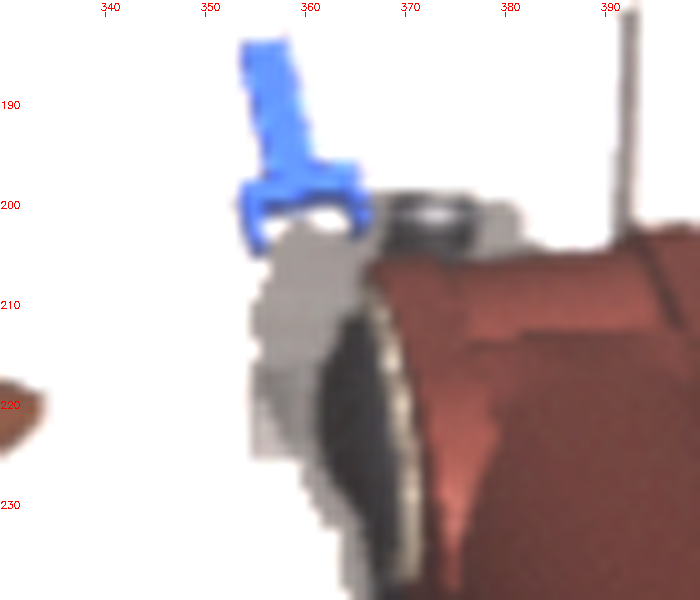

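```bash
cat > ov.py <<'E'
from h import *
def boxes(): return [((-18.5,18.5),(-15,15),(0,8)),((-18.5,-14),(-15,15),(-12,0)),((14,18.5),(-15,15),(-12,0)),((-8,8),(-8,8),(8,52))]
def overlay(img,c,piv,th,s,o,yaw,u0,v0,sc,col):
    """clip with local z=s at piv, leaning th toward -y(yawed)"""
    a=np.radians(yaw);th=np.radians(th)
    ey=np.array([np.cos(a),np.sin(a),0]);ly=np.array([-np.sin(a),np.cos(a),0]);ez=np.array([0,0,1.])
    X=ly*np.cos(th)+ez*np.sin(th);Z=-ly*np.sin(th)+ez*np.cos(th)
    for bx,by,bz in boxes():
        P=np.array([piv+X*(x-o)+ey*y+Z*(z-s) for x in bx for y in by for z in bz]);q=proj(c,P)
        q=((q+.5-[u0,v0])*sc).astype(int)
        for i in range(8):
            for b in (1,2,4):
                if not i&b: cv2.line(img,tuple(map(int,q[i])),tuple(map(int,q[i|b])),col,1)
E
python3 - <<'E'
from ov import *
c=camera('scene');im=c['color'][:,:,::-1].astype(float)*2.2-40;im=np.clip(im,0,255).astype(np.uint8)
u0,v0,u1,v1,sc=245,180,295,222,8
out=[]
for th in (0,15,30,45):
    k=cv2.resize(im[v0:v1,u0:u1],None,fx=sc,fy=sc,interpolation=cv2.INTER_CUBIC)
    overlay(k,c,np.array([491.9+3,-191.8+2,46.]),th,31,0,-1.9,u0,v0,sc,(0,0,255));cv2.putText(k,str(th),(5,20),0,.6,(0,0,255));out.append(k)
cv2.imwrite('pics/b7.png',np.vstack([np.hstack(out[:2]),np.hstack(out[2:])])[:,:800][:600+72])
o=robot.get_obs();print(o['clock'])
E
```

```text
25.5
```

View pics/b7.png

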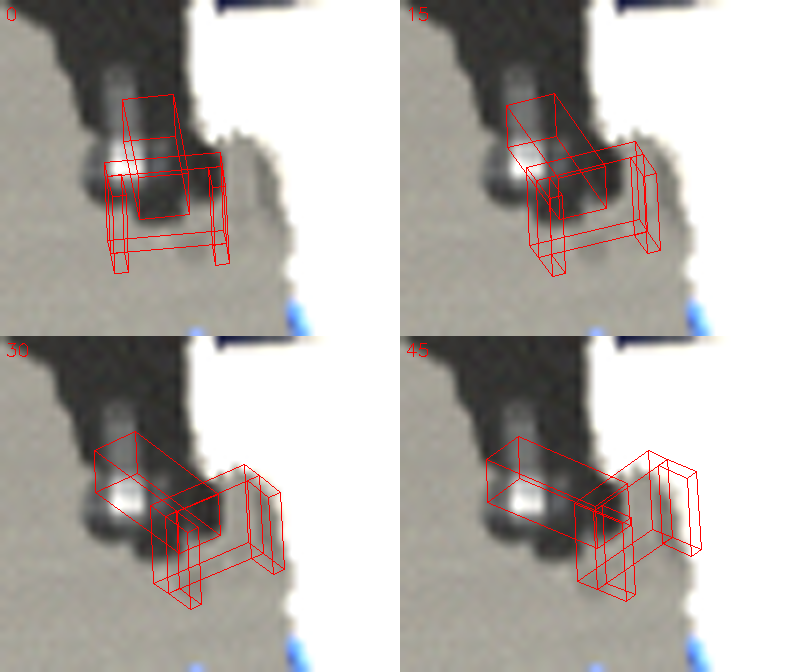

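```bash
python3 -m crank '[[2,0,-5,0,8],[3,-1,-8,0,8],[3,-1,-8,0,8],[3,-1,-8,0,8],[3,-1,-8,0,8],[0,0,0,0,8],[0,0,0,0,8],[0,0,0,0,8],[0,0,0,0,8],[0,0,0,0,8]]' 20 && python3 - <<'E'
from ov import *
plan()
p,R,o=pose()
c=camera('scene');im=c['color'][:,:,::-1].astype(float)*2.2-40;im=np.clip(im,0,255).astype(np.uint8)
u0,v0=255,180;u1,v1,sc=u0+50,v0+42,8
out=[]
for th in (None,0,15,30):
    k=cv2.resize(im[v0:v1,u0:u1],None,fx=sc,fy=sc,interpolation=cv2.INTER_CUBIC)
    if th is not None: overlay(k,c,p+[3,2,19],th,31,0,-1.9,u0,v0,sc,(0,0,255));cv2.putText(k,str(th),(5,20),0,.6,(0,0,255))
    out.append(k)
cv2.imwrite('pics/b8.png',np.vstack([np.hstack(out[:2]),np.hstack(out[2:])]))
E
```

```text
clock: 26.75
eef_pos: [492.7, -175.6, 25.3]
ee_rot: [25.1, 88.1, -67.5]
wrist_force: [-0.5, -1.2, 2.9]
finger_gap: 0.179
t 26.75 tcp [ 492.7 -175.6   25.3] jaw ang -2.58 tilt [ 0.0124 -0.0299 -0.9995] gap 15.2 F [-0.5 -1.2  2.9] q [ 27.  42. -17. 114.  29.  27. -14.]
```

View pics/b8.png

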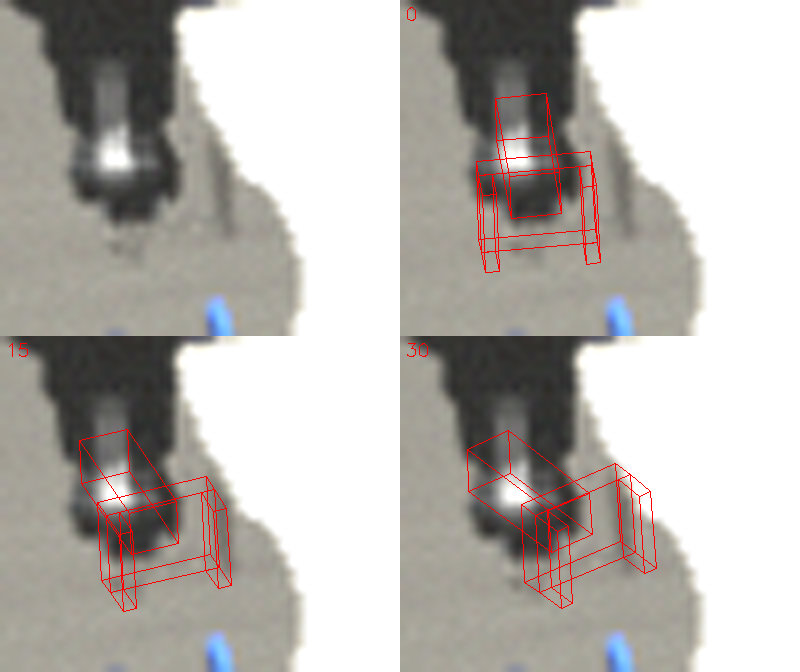

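```bash
python3 -m crank '[[2,0,0,0,8],[3,0,0,0,8],[2,0,0,0,8],[0,0,0,0,30],[0,0,0,0,55],[-8,0,0,0,60],[-12,0,0,0,60],[0,0,0,10.5,60],[0,0,0,10.5,60],[0,0,0,10.5,60]]' 20 && python3 - <<'E'
from ov import *
plan()
c=camera('scene');im=c['color'].astype(float)*2-30;im=np.clip(im,0,255).astype(np.uint8)
crop(0,im,240,170,310,230,10,'b9')
E
```

```text
clock: 28.05
eef_pos: [492.4, -172.7, 46.7]
ee_rot: [58.4, 88.2, -66.4]
wrist_force: [-0.1, -1.0, 0.7]
finger_gap: 0.603
t 28.05 tcp [ 492.4 -172.7   46.7] jaw ang -34.84 tilt [ 0.0129 -0.0296 -0.9995] gap 51.3 F [-0.1 -1.   0.7] q [ 23.  39. -10. 114.  17.  27. -35.]
```

View pics/b9.png

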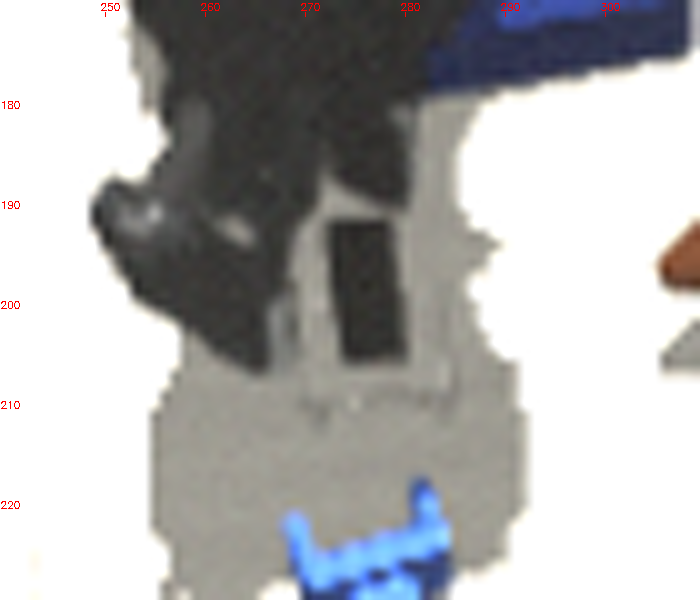

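The clip now stands upright on its legs: stub at (276,198), plate between (270,207) and (284,207). The blue piece is untouched at (277,222). I'll compute the clip's position.

```bash
python3 - <<'E'
from h import *
c=camera('scene');t=camera('top')
for z,u,v in((42,276.2,198),(64,275.6,192.2),(20,277,206)):
    print(z,ray(c,u,v,z).round(1))
im=np.clip(t['color'].astype(float)*2-30,0,255).astype(np.uint8);crop(0,im,330,180,400,240,10,'b10t')
w=ray(c,276.2,198,42)-[3.2,2.2];plan((w[0],w[1],46,-92.5),(w[0],w[1],30))
E
```

```text
42 [ 493.3 -159.3]
64 [ 490.8 -158.7]
20 [ 503.1 -160. ]
t 28.2 tcp [ 492.3 -172.6   46.6] jaw ang -34.3 tilt [ 0.0126 -0.0302 -0.9995] gap 50.9 F [ 0.4  0.1 -0. ] q [ 23.  39. -10. 114.  17.  27. -35.]
  twist 58.2  -> (np.float64(490.1224239119329), np.float64(-161.52991492138236), 46, -92.5) delta [  0.2 -11.    2.7] n62: 0.2
  -> (np.float64(490.1224239119329), np.float64(-161.52991492138236), 30) delta [16.  -0.5  0.2] n62: 0.3
```

View pics/b10t.png

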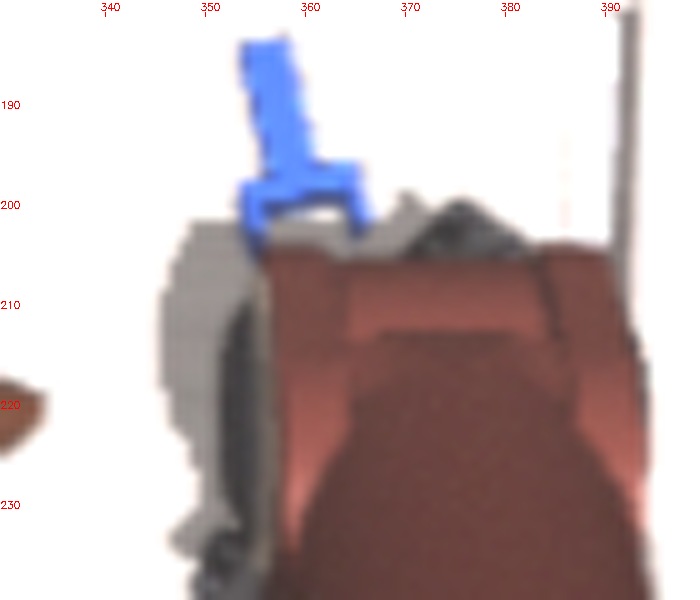

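```bash
python3 -m crank '[[0,0,0,9.7,60],[0,0,0,9.7,60],[0,0,0,9.7,60],[0,0,0,9.7,60],[0,0,0,9.7,60],[0,-5,0,9.7,60],[2,-6,0.5,0,60],[7,0,0,0,60],[7,0,0,0,60],[0,0,0,0,60]]' 40 && python3 - <<'E'
from h import *
plan((492,-161,30,-92.5))
c=camera('scene');im=c['color'].astype(float)*2-30;im=np.clip(im,0,255).astype(np.uint8)
crop(0,im,240,170,310,230,10,'b11')
E
```

```text
clock: 29.45
eef_pos: [491.6, -160.8, 29.8]
ee_rot: [118.8, 88.4, -63.8]
wrist_force: [0.0, 0.5, -0.7]
finger_gap: 0.607
t 29.45 tcp [ 491.6 -160.8   29.8] jaw ang -92.6 tilt [ 0.0122 -0.0248 -0.9996] gap 51.6 F [ 0.   0.5 -0.7] q [ 12.  41.   4. 115.  -4.  23. -73.]
  twist -0.1  -> (492, -161, 30, -92.5) delta [-0.1  0.2 -0.4] n62: 0.0
```

View pics/b11.png

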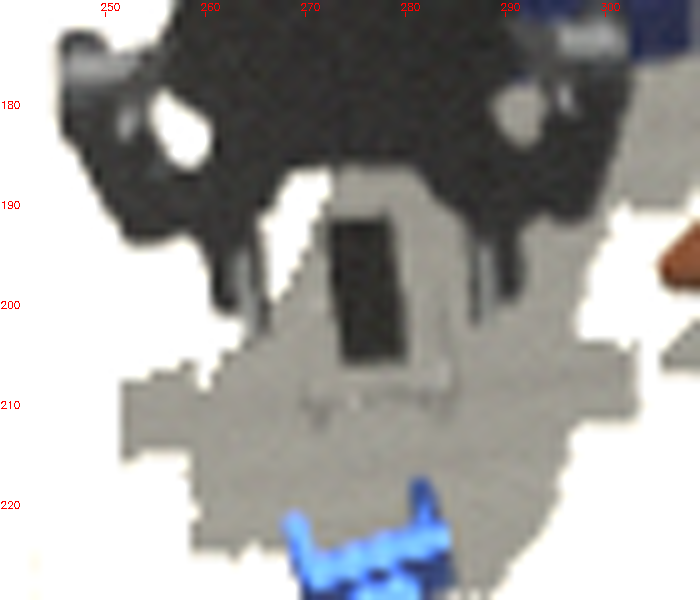

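```bash
python3 -m crank '[[0,0,0,0,30],[0,0,0,0,10],[0,0,0,0,5],[0,0,0,0,5],[-10,0,0,0,5],[-20,0,0,0,5],[-25,0,0,0,5],[-25,0,0,-5.8,5],[-10,0,0,-5.8,5],[0,0,0,0,5]]' 40 && python3 - <<'E'
from h import *
plan((580,-16.1,115,-81),(580,-16.1,80))
c=camera('scene')
crop(0,c['color'],240,130,320,210,8,'b12')
crop(0,c['color'],290,170,370,270,6,'b12c')
E
```

```text
clock: 30.75
eef_pos: [490.3, -159.6, 125.7]
ee_rot: [108.7, 88.3, -62.0]
wrist_force: [-0.6, 0.0, -0.1]
finger_gap: 0.182
t 30.75 tcp [ 490.3 -159.6  125.7] jaw ang -80.74 tilt [ 0.0142 -0.0268 -0.9995] gap 15.5 F [-0.6  0.  -0.1] q [ 13.  31.   2. 112.   0.  36. -66.]
  twist 0.26  -> (580, -16.1, 115, -81) delta [   8.1 -127.9 -110.9] n62: 2.7
  -> (580, -16.1, 80) delta [35.  -1.   0.3] n62: 0.6
```

View pics/b12.png

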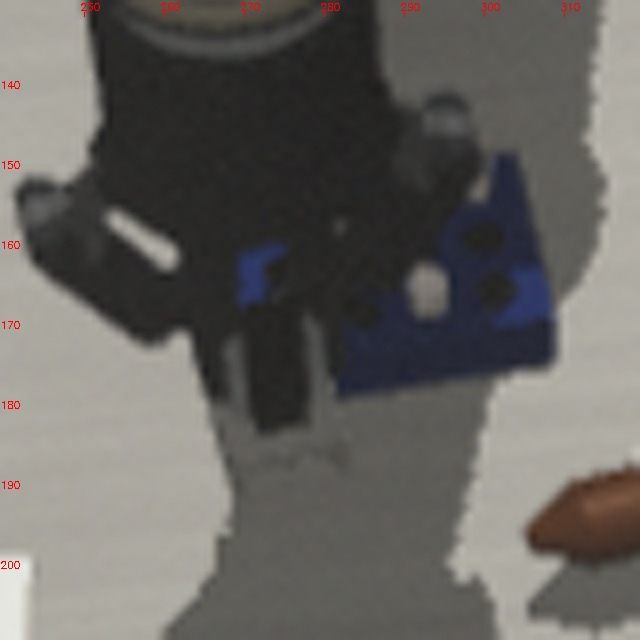

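View pics/b12c.png

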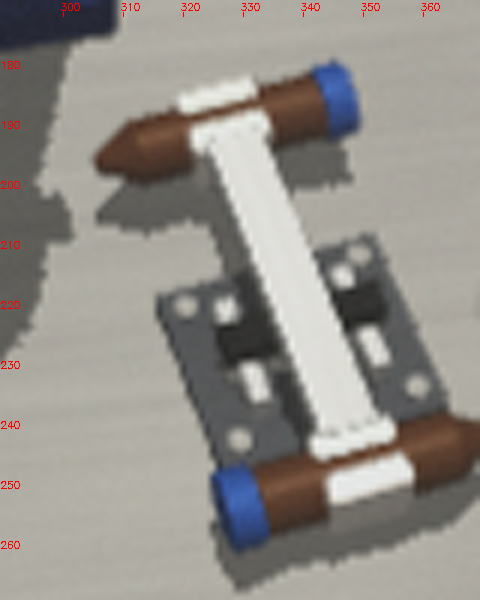

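```bash
python3 -m crank '[[0,-25,-20,0.2,5],[0,-32,-28,0,5],[0,-32,-28,0,5],[0,-24,-22,0,5],[0,-10,-8,0,5],[0,-4,-4,0,5],[0,0,0,0,5],[0,0,0,0,5],[0,0,0,0,5],[0,0,0,0,5]]' 40 && python3 - <<'E'
from h import *
plan((580,-16.1,115,-81),(580,-16.1,90))
E
```

```text
clock: 32.05
eef_pos: [576.0, -21.0, 118.0]
ee_rot: [84.1, 88.2, -88.1]
wrist_force: [-0.4, 0.4, -0.3]
finger_gap: 0.184
t 32.05 tcp [576. -21. 118.] jaw ang -82.18 tilt [ 0.0011 -0.0319 -0.9995] gap 15.6 F [-0.4  0.4 -0.3] q [ -4.  36.   4. 102.  -1.  42. -82.]
  twist -1.18  -> (580, -16.1, 115, -81) delta [ 2.8 -4.3 -4.7] n62: 0.1
  -> (580, -16.1, 90) delta [25.  -0.8 -0.1] n62: 0.4
```

```bash
python3 -m crank '[[0,-3,-3,-1.2,5],[0,-1.5,-1.7,0,5],[8,-0.3,0,0,5],[10,-0.3,0,0,5],[8,-0.3,0,0,5],[3,0,0,0,5],[0,0,0,0,5],[0,0,0,0,5],[0,0,0,0,5],[0,0,0,0,5]]' 40 && python3 - <<'E'
from h import *
plan((580,-16.1,88,-81))
c=camera('scene');t=camera('top')
crop(0,c['color'],300,170,380,270,7,'c1');crop(0,t['color'],280,150,340,240,8,'c1t')
E
```

```text
clock: 33.3
eef_pos: [580.1, -15.8, 86.6]
ee_rot: [82.4, 88.2, -88.5]
wrist_force: [-0.3, -0.3, -1.4]
finger_gap: 0.177
t 33.3 tcp [580.1 -15.8  86.6] jaw ang -80.92 tilt [ 8.000e-04 -3.190e-02 -9.995e-01] gap 15.1 F [-0.3 -0.3 -1.4] q [ -4.  39.   4. 102.  -1.  39. -81.]
  twist 0.08  -> (580, -16.1, 88, -81) delta [-1.4  0.3  0.2] n62: 0.0
```

View pics/c1.png

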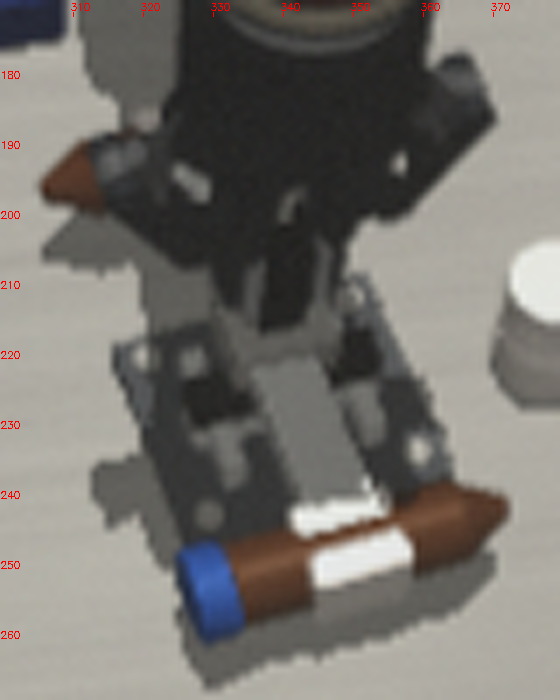

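View pics/c1t.png

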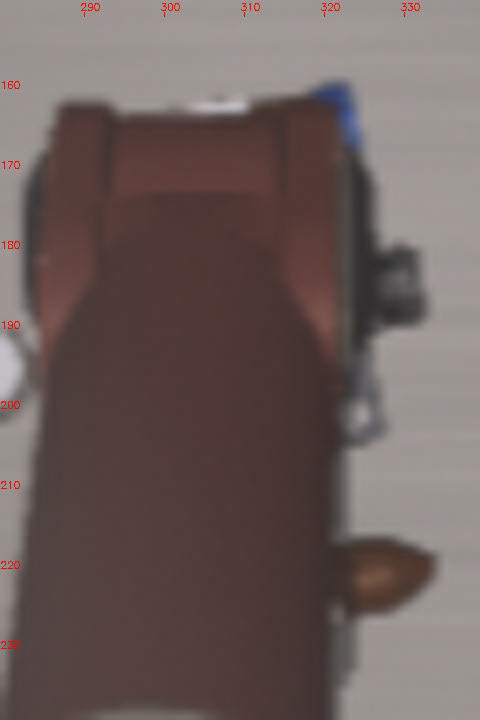

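```bash
python3 - <<'E'
from h import *
p,R,o=pose();c=camera('scene')
im=np.clip(c['color'].astype(float)*1.6-20,0,255).astype(np.uint8)
crop(0,im,320,195,365,235,16,'c2')
# expected pixels (scene bias +3.2,+2.2): plate front edge corners, bar edges
a=np.radians(9);ex=np.array([np.cos(a),np.sin(a),0]);ey=np.array([-np.sin(a),np.cos(a),0]);b=np.array([3.2,2.2,0])
s0=np.array([580,-15.3,68.6])+b
print("plate front top L,R",proj(c,[s0+15*ex-18.5*ey+[0,0,8],s0+15*ex+18.5*ey+[0,0,8]]).round(1).tolist())
print("leg bottoms front",proj(c,[s0+15*ex-18.5*ey-[0,0,12],s0+15*ex-14*ey-[0,0,12],s0+15*ex+14*ey-[0,0,12],s0+15*ex+18.5*ey-[0,0,12]]).round(1).tolist())
s1=np.array([580,-16.1,52])+b
print("bar top edges at +15,+30",proj(c,[s1+k*ex+m*ey for k in(15,30) for m in(-12,12)]).round(1).tolist())
E
```

```text
plate front top L,R [[333.8, 221.0], [348.7, 217.2]]
leg bottoms front [[333.6, 225.4], [335.4, 224.9], [346.5, 222.0], [348.3, 221.5]]
bar top edges at +15,+30 [[335.8, 225.7], [345.3, 223.2], [337.8, 230.9], [347.3, 228.4]]
```

View pics/c2.png

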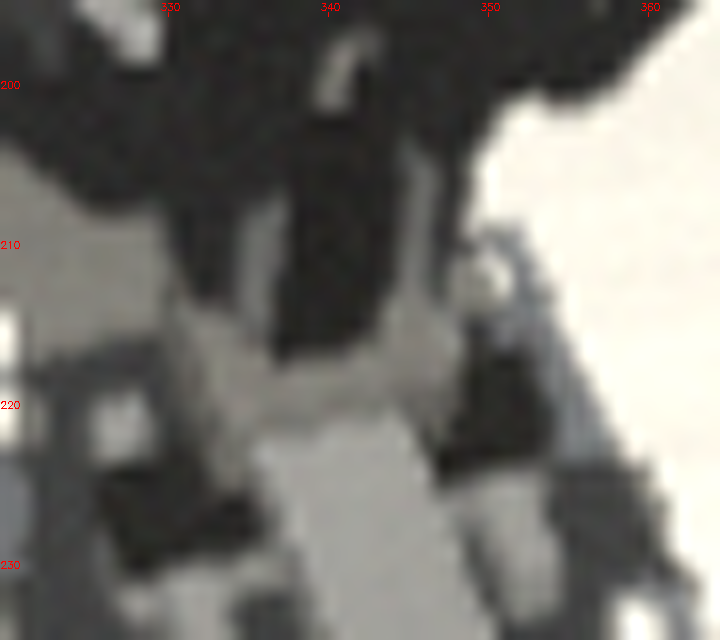

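```bash
python3 - <<'E'
from h import *
c=camera('scene')
a=np.radians(9);ex=np.array([np.cos(a),np.sin(a),0]);ey=np.array([-np.sin(a),np.cos(a),0]);b=np.array([3.2,2.2,0])
s0=np.array([580,-15.3,68.6])+b
print(proj(c,[s0+8*ex-8*ey+[0,0,8],s0+8*ex+8*ey+[0,0,8]]).round(1).tolist())
im=np.clip(c['color'].astype(float)*1.6-20,0,255).astype(np.uint8)
k=cv2.resize(im[195:250,320:365,::-1],None,fx=13,fy=13,interpolation=cv2.INTER_CUBIC)
def ln(P,col):
    q=((proj(c,P)+.5-[320,195])*13).astype(int);cv2.polylines(k,[q.reshape(-1,1,2)],False,col,1)
for dy,col in((0,(0,0,255)),(2.4,(0,255,0))):
    s1=np.array([580,-16.1,52])+b+ey*dy
    for m in(-12,12): ln([s1+m*ey+10*ex,s1+m*ey+60*ex],col)
for m in(-18.5,-14,14,18.5): ln([s0+15*ex+m*ey+[0,0,0],s0+15*ex+m*ey-[0,0,12]],(255,0,0))
ln([s0+15*ex-18.5*ey+[0,0,8],s0+15*ex+18.5*ey+[0,0,8]],(255,0,0));ln([s0+8*ex-8*ey+[0,0,40],s0+8*ex-8*ey+[0,0,8],s0+8*ex+8*ey+[0,0,8],s0+8*ex+8*ey+[0,0,40]],(255,0,255))
cv2.imwrite('pics/c3.png',k)
E
```

```text
[[337.1, 217.5], [343.6, 215.8]]
```

View pics/c3.png

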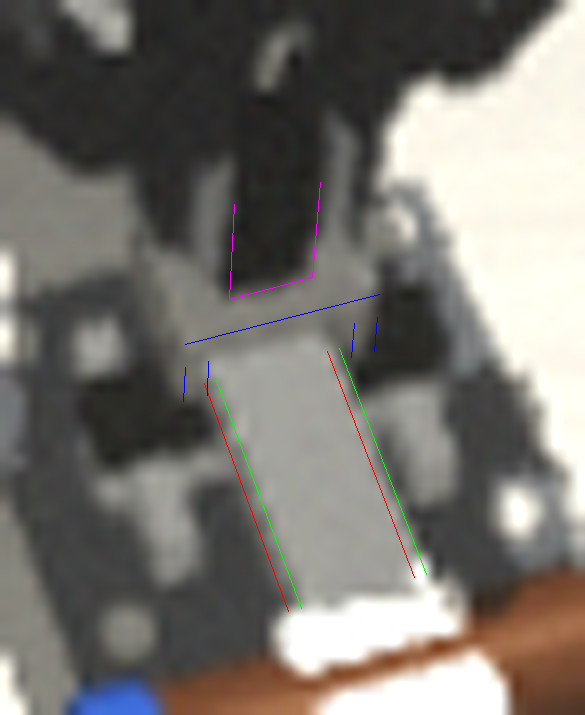

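```bash
python3 -m crank '[[0,-1.2,0,0,5],[0,0,0,0,5],[3,-0.1,0,0,5],[4,-0.1,0,0,5],[3,-0.1,0,0,5],[2,-0.1,0,0,5],[1,0,0,0,5],[0,0,0,0,5],[0,0,0,0,5],[0,0,0,0,5]]' 40 && python3 - <<'E'
from h import *
plan((580,-14.6,70,-81))
c=camera('scene')
crop(0,c['color'],300,170,380,270,7,'c4')
im=np.clip(c['color'].astype(float)*1.6-20,0,255).astype(np.uint8)
crop(0,im,320,195,365,235,16,'c5')
E
```

```text
clock: 34.75
eef_pos: [579.7, -14.5, 72.4]
ee_rot: [81.4, 88.2, -89.5]
wrist_force: [-0.1, 0.4, -0.8]
finger_gap: 0.177
t 34.75 tcp [579.7 -14.5  72.4] jaw ang -80.91 tilt [ 3.000e-04 -3.190e-02 -9.995e-01] gap 15.1 F [-0.1  0.4 -0.8] q [ -4.  40.   4. 103.  -1.  37. -81.]
  twist 0.09  -> (580, -14.6, 70, -81) delta [ 2.4  0.  -0.3] n62: 0.0
```

View pics/c4.png

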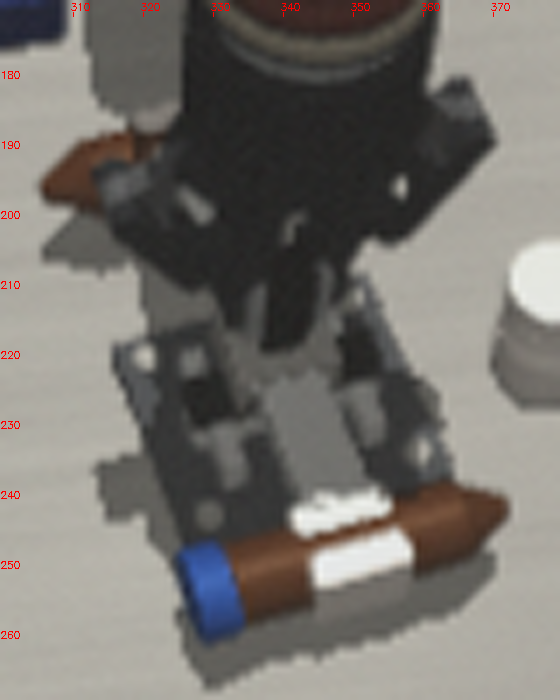

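View pics/c5.png

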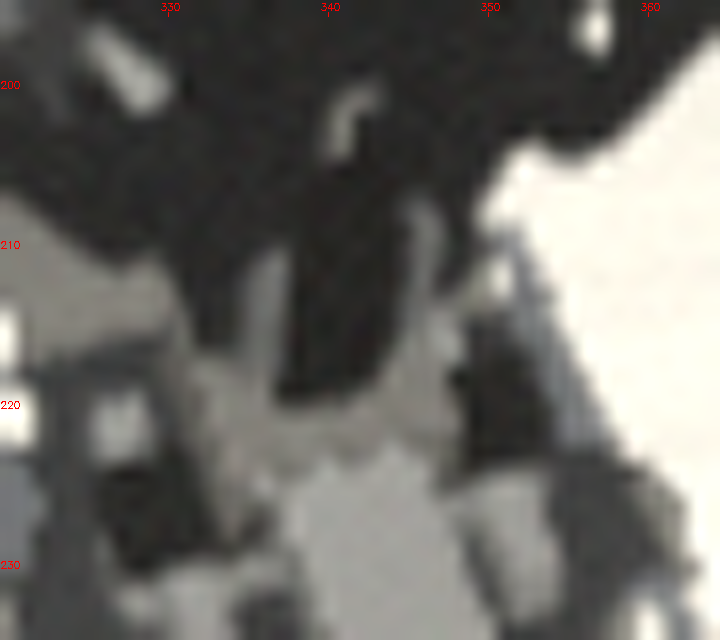

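The legs straddle the bar, no contact force, and the carrier is unmoved (far yoke still at (350,245)). I'll lower the last couple of millimetres and release.

```bash
python3 -m crank '[[1,0,0,0,5],[1,0,0,0,5],[0.5,0,0,0,5],[0,0,0,0,5],[0,0,0,0,5],[0,0,0,0,5],[0,0,0,0,5],[0,0,0,0,5],[0,0,0,0,5],[0,0,0,0,5]]' 40 && python3 - <<'E'
from h import *
plan((580,-14.6,70,-81))
F=[]
for i in range(4): c=camera('scene');F.append(robot.get_obs()['wrist_force'])
print(np.mean(F,0).round(2))
crop(0,c['color'],300,170,380,270,7,'c6')
E
```

```text
clock: 36.05
eef_pos: [580.0, -14.6, 70.5]
ee_rot: [82.8, 88.2, -88.1]
wrist_force: [0.3, 0.1, 2.6]
finger_gap: 0.178
t 36.05 tcp [580.  -14.6  70.5] jaw ang -80.92 tilt [ 0.0011 -0.0317 -0.9995] gap 15.1 F [0.3 0.1 2.6] q [ -4.  40.   4. 103.  -1.  37. -81.]
  twist 0.08  -> (580, -14.6, 70, -81) delta [ 0.5  0.  -0. ] n62: 0.0
[-0.71 -0.35  1.18]
```

View pics/c6.png

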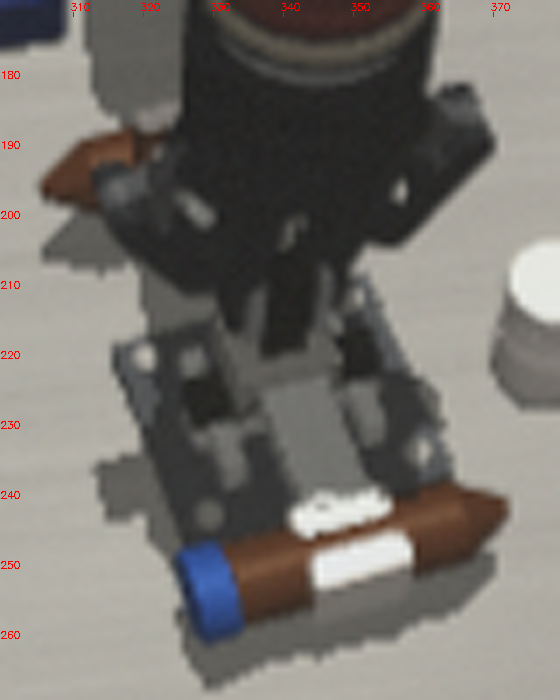

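```bash
python3 -m crank '[[0,0,0,0,22],[0,0,0,0,32],[0,0,0,0,40],[0,0,0,0,40],[-8,0,0,0,40],[-15,0,0,0,40],[-30,0,0,0,40],[-30,0,0,0,40],[-20,25,30,0,40],[0,50,50,0,40]]' 40 && python3 - <<'E'
from h import *
plan()
c=camera('scene')
crop(0,c['color'],300,170,380,270,7,'d1')
E
```

```text
clock: 37.5
eef_pos: [519.3, -90.3, 183.7]
ee_rot: [101.0, 88.2, -69.3]
wrist_force: [0.0, -1.1, -0.1]
finger_gap: 0.402
t 37.5 tcp [519.3 -90.3 183.7] jaw ang -80.27 tilt [ 0.0112 -0.0296 -0.9995] gap 34.2 F [ 0.  -1.1 -0.1] q [  4.  27.   4. 106.  -0.  46. -73.]
```

View pics/d1.png

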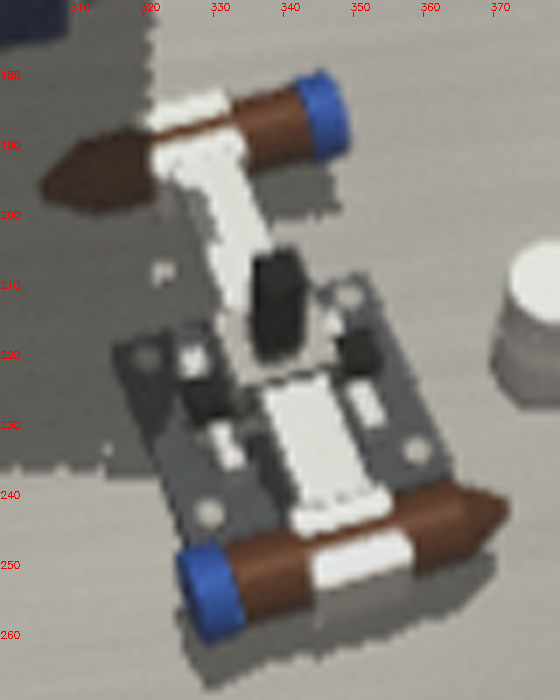

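```bash
python3 -m crank '[[-10,50,0,0,40],[0,50,0,0,40],[0,50,0,0,40],[0,20,0,0,40],[0,0,0,0,40],[0,0,0,0,40],[0,0,0,0,40],[0,0,0,0,40],[0,0,0,0,40],[0,0,0,0,40]]' && python3 - <<'E'
from h import *
plan()
c=camera('scene');t=camera('top')
crop(0,c['color'],300,170,380,270,7,'e1');crop(0,t['color'],280,150,340,240,8,'e1t')
cv2.imwrite('pics/e0.png',c['color'][:,:,::-1])
E
```

```text
clock: 38.8
eef_pos: [537.2, -267.4, 206.2]
ee_rot: [90.2, 88.0, -80.6]
wrist_force: [0.0, -0.1, 0.7]
finger_gap: 0.398
t 38.8 tcp [ 537.2 -267.4  206.2] jaw ang -80.83 tilt [ 0.0056 -0.0338 -0.9994] gap 33.9 F [ 0.  -0.1  0.7] q [ 21.  32.   4.  93.  -1.  54. -56.]
```

View pics/e1.png

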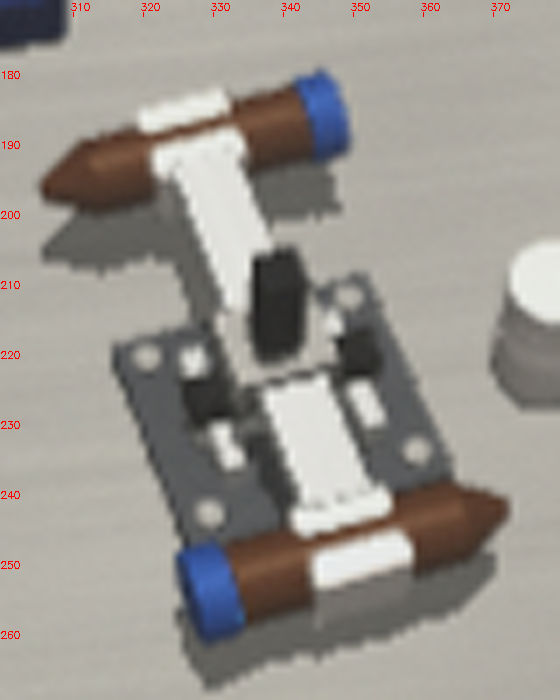

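View pics/e1t.png

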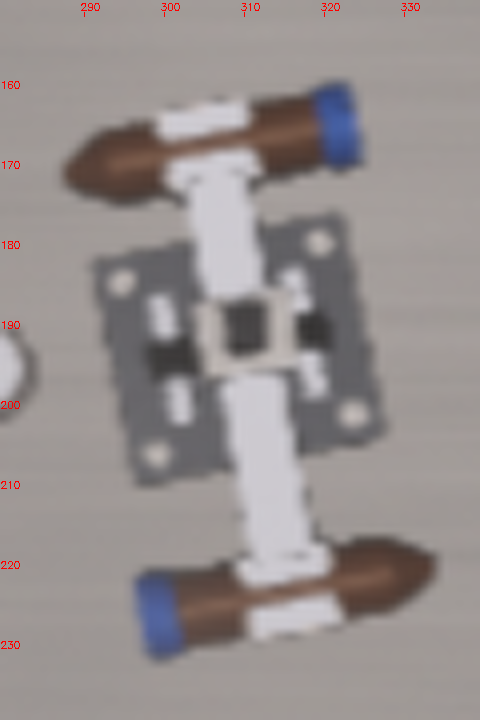

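View pics/e0.png

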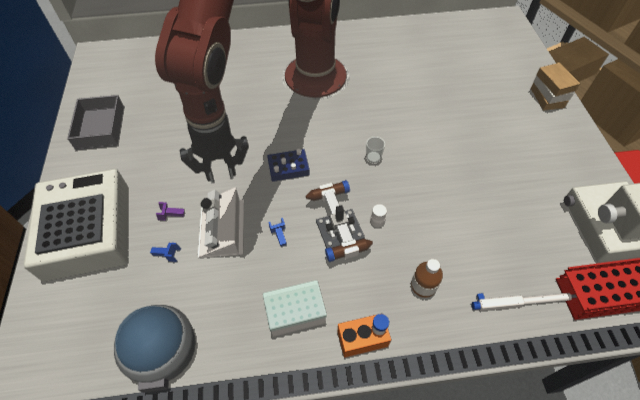

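```bash
python3 - <<'E'
from h import *
t=camera('top');s=camera('scene')
ex=np.array([np.cos(np.radians(10.5)),np.sin(np.radians(10.5))])
w=ray(t,280+250/8-.5,150+332/8-.5,60);print("top",w.round(1),"x in stand",(w-[577.6,-12.9])@ex,(w-[579.4,-12.6])@ex)
# scene: stub base front edge centre and plate front lower edge
w=ray(s,300+278/7-.5,170+357/7-.5,60);print("scene",w.round(1),"x",(w-8*ex-[586,-9.9])@ex,(w-8*ex-[583.1,-9.8])@ex)
print(robot.get_obs()['clock'])
E
```

```text
top [581.1 -17.6] x in stand 2.6304147966837093 0.8058853054209912
scene [591.3 -14.1] x -3.5301635747729723 -0.696947895386741
39.0
```

```bash
python3 -c "
from rig import robot
print(robot.close_job())"
```

```text
the job is handed in; nothing more can be done
None
```

The job is handed in, at about 39 s of the 64 s allowed. The carrier is balanced on the stand's edge with nothing holding it, and the hub clip sits astride the bar above the edge.

**How it went**
- **Balance:** I laid the carrier across the edge with its near end down on the bench. I then worked it along until it tipped level and stayed there after release.
- **Clip:** I took the square-stub clip off the rack, set it upright on the bench, gripped it again across the bar direction and lowered it onto the bar.

**Last checks**
- **Carrier:** it looked level in both views with its ends clear of the bench. The bar was about 2 to 3° off square to the edge (limit 17°), and it did not move in the pictures after release.
- **Clip:** it stood upright. The wrist force showed contact at about the height I had worked out for full seating, but I could not measure the seating depth directly.
- **Clip over the edge:** its middle measured between -3.5 and +2.6 mm from the edge's middle (limit 7 mm).
- **Other items:** the spare clip and bystanders looked unmoved, though I did not measure them again.

**Disagreements**
- **Camera offset:** the two cameras differ by a few millimetres in x, which accounts for the spread in the clip position.
- **Balance margin:** I could not pin the balance point down more closely than within the strip, so I don't know how much margin is left.

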